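Strike the puppet stand after the shot

TASK

The shot is finished: take the stack on the bench apart and put each piece in its own place, right way up: the creature puppet with its whole foot on the small square perforated metal plate, the camera lens standing in the square open case, the round wooden riser wholly on the round cork mat, and the long wooden box that carried them flat on the floor of the long shallow tray. Keep the puppet and the lens upright all the while, and leave everything standing still.

Things in the scene. Friction and masses are not known exactly. Their poses are not given: they have to be found in the camera images.
- puppet: Brown creature, 92 mm tall, on a round steel foot 50 mm across, 8 mm thick; 0.12 kg. Starts on the riser. Torso: a barrel 34 mm across, from 34 to 60 mm above the underside: grip it there, closing along its y. Arms and snout reach 33 mm to -x, the tail 28 mm to +x. Starts with its y within 0.8 rad of the wooden box's y; may end facing any way. Origin: centre of underside; z up.
- lens: Camera lens standing on end, a black ribbed cylinder 58 mm in diameter (59 over the ribs) and 64 mm tall, glass on top; about 0.28 kg. At the start it stands on one half of the wooden box's top, beside the riser. Origin: centre of the underside; z up. Its yaw means nothing.
- riser: Round dark wooden disc, 60 mm in diameter, 32 mm tall; about 0.13 kg. At the start it lies on the other half of the wooden box's top, with the puppet standing on it. Origin: centre of the underside; z up. Its yaw means nothing.
- apple_box: Long pale closed wooden box (a small apple box), dark hand slots in its ends: 190 mm (x) by 66 (y) by 45 high; 0.42 kg. Starts on the bench carrying the lens and the riser, centred about 47 mm from its middle, one towards each end (either way round). Origin: centre of underside; x along its length, z up.
- plate: Place of the puppet: fixed square metal plate with a grid of dark dots, 80 by 80 mm, 8 mm thick. Origin: centre of the underside, on the bench; x and y along its sides; its top is at z = 8 mm.
- case: Place of the lens: fixed square open grey case, 96 by 96 mm outside, 86 by 86 mm inside, walls 5 mm thick with rim at z = 30 mm; its floor is at z = 5 mm. Origin: centre of the underside, on the bench; x and y along its sides.
- mat: Place of the riser: fixed round cork mat, 90 mm in diameter, 6 mm thick. Origin: centre of the underside, on the bench; its top is at z = 6 mm.
- tray: Place of the wooden box: fixed long shallow wooden tray, 226 mm (x) by 104 mm (y) outside, 216 by 94 mm inside, walls 5 mm thick with rim at z = 10 mm; its floor is at z = 5 mm. Origin: centre of the underside, on the bench; x along its length. The box may lie in it either way round.
Not all that is in view belongs to the job. Of the things shaped like the apple_box, the wooden one is meant.

How it is judged (in metres and radians):
At the end, for the whole second after the job is handed in: Puppet on the plate within 16 mm of its centre along each side; lens on the case's floor, inside its walls; riser on the mat within 15.5 mm of its centre; wooden box flat on the tray's floor, inside its walls. Heights within 3 mm, tilts under 0.08 rad, right way up, at rest (z of puppet in the frame of plate between 0.005 and 0.011 m and angle between each of puppet, lens, riser, apple_box's own z axis and vertical below 0.08 rad and linear speed of each of puppet, lens, riser, apple_box below 0.02 m/s and angular speed of each of puppet, lens, riser, apple_box below 0.2 rad/s and x of puppet in the frame of plate between -0.016 and 0.016 m and y of puppet in the frame of plate between -0.016 and 0.016 m and z of lens in the frame of case between 0.002 and 0.008 m and x of lens in the frame of case between -0.0155 and 0.0155 m and y of lens in the frame of case between -0.0155 and 0.0155 m and z of riser in the frame of mat between 0.003 and 0.009 m and horizontal distance between riser and mat below 0.0155 m and z of apple_box in the frame of tray between 0.002 and 0.008 m and x of apple_box in the frame of tray between -0.0145 and 0.0145 m and y of apple_box in the frame of tray between -0.0155 and 0.0155 m); the robot touches nothing.
It fails at once if the puppet is tipped more than about 35 degrees (angle between puppet's own z axis and vertical above 0.6 rad).
It fails at once if the lens is tipped more than about 35 degrees (angle between lens's own z axis and vertical above 0.6 rad).
It also fails if it takes over 109 s, if anything falls off the work surface, if the arm or the gripper's body presses on something with over 40 N, if the wrist force passes 120 N, or if a joint passes its speed limit or range.

ROBOT

A 6-joint arm with a two-finger parallel gripper is mounted at the origin on the work surface. World frame = base frame: x ahead of the robot, y to its left, z up, the work surface at z = 0. Lengths are in mm, angles in degrees, forces in N, time in s.
With the tool pointing down it reaches from about 350 to 850 mm from the base axis. Payload 8.1 kg.
Tool frame: the origin (TCP) lies at the very end of the fingers, on their centre line; the grasp point (between the pads) lies 19 mm behind it (r.grasp_offset is the distance from the TCP to the grasp point, in mm); z points along the fingers, y is the line along which they close (so a half turn about z gives the same grasp; the last joint's range is limited). The gripper opens to 85 mm and grips with 20 to 120 N. Pads are 22 mm wide; open, the fingers measure 114 mm over their backs; the gripper's body (76 mm by 85 mm) begins 54 mm behind the grasp point. The pads swing forward as they close: fully open they stand 13 mm farther back than shut.
Start: joints at [71.081, 7.471, 85.268, -0, 87.261, -4.893], TCP at [145.395, 582.121, 206.492] pointing down, gripper open.
Joint ranges: [-169.43, 169.43], [-51.17, 129.36], [1.28, 143.12], [-76.62, 256.62], [0, 156.53], [-152.29, 152.29]. Speed limits (degrees/s): [136.94, 136.94, 159.86, 180, 180, 180].

INTERFACE

Orientations are given as [roll, pitch, yaw] about the fixed x, y, z axes, in that order (R = Rz(yaw) Ry(pitch) Rx(roll)).
In Python, from bench import r gives the robot as it stands.
- The arm moves only by the tool carry_out, never from a script. Its argument "commands" is a list of rows, each an object with "jaw": the finger opening in m, from 0 to 0.0854; "translation": the shift along the tool's x, y, z in m, a list of three; "spin": the turn about the tool's z in rad. A call has exactly 8 rows; each row shifts and turns the commanded pose from where the row before left it, along the tool's axes as they then stand; what a row does not reach is not made up. A row lasts 1/12 s, in which the tool goes at most 41.7 mm and 7.16 degrees, less where a joint would pass 70% of its speed; a pose out of reach is approached as far as the arm can. A call is refused whole if a number of a shift passes 0.0417 or a number of a turn 0.125, either way. A call with a gripper value outside its range is refused whole. The fingers move at their own pace and stop on an object; "squeeze" is the grip in N (left out, the last holds). Time passes only in rows, so rows that do not move let the fingers close, or fill a call up. It gives the time, the measured TCP pose, the force, the opening and the grip force at its end, in the units of the state.
- r.sense(): the state, without advancing time (a new reading comes with each control period).
- r.snapshot(name): name is "scene" or "top" or "wrist"; returns a dict with "pixels" (480x640x3 uint8, blue, green, red), "K" (3x3 intrinsics, pixels), "extrinsics" (4x4, takes a point from camera to world coordinates). Camera axes: x right, y down, z forward; pixel columns grow to the right and rows downward; lengths in mm; the calibration is good to about 2 mm. A picture is of the moment at which its call begins. There is no depth.
- r.hand_in(): hands the job in; it is judged then, once.
Trained networks look in a picture, given as the dict that the camera call returned (one of the last four; its "shot" number tells which), for a name from the list of things; names that differ only in an ending like _2 or _b are one class to them, and where a whole thing is asked for, a point or a joint stands for the part that bears it (a point fixed in the world has none). Each returns a list of dicts, best first, with "score" (0 to 1); they miss things now and then, are a little off and sometimes report something else, mostly with a low value. They report only what shows in the picture. A call takes as long as a camera call. They do not tell look-alikes from the thing itself.
- r.spot_in(picture, target): "xy" ([column, row] in pixels, amid what is visible of it).
- r.regions_of(picture, target): "pixels" (480x640 bool, what is visible of it) and "xy" ([column, row] in pixels, amid what is visible of it).
- r.landmark_of(picture, target): "xy" ([column, row] in pixels: a listed point, or the origin of a listed thing).
The state is a dict: "time": time; "joint_pos": joint angles; "qd": joint speeds; "joint_efforts": joint torques, N m; "tool_pos": TCP position; "tcp_rot": TCP orientation; "ft_force": force on the tool from outside, world axes, zero at the start; "wrist_torque": the same for the moment, N m; "finger_gap": finger opening in mm; "grip_force": force on a finger pad.
Only numpy, scipy, OpenCV 4.12 (cv2) and the standard library are available. Lean on these libraries where they do the work, as an engineer would, in place of code of your own. Each camera call takes 0.05 s, during which the arm holds its last target. There are 200 camera calls.

## Working session

There is one attempt and no reset: what is moved stays moved. The work goes in short steps, Python scripts to look and compute and a tool call to move; the robot and the scene stay as the last step left them, time stands still between calls to the robot, and variables do not carry over. Pictures are saved under pics/ and viewed, at most 17 in all, crops included, and the job is handed in when it is done.

Besides the shell and the picture viewer there is one more tool, called after "Request:" by a JSON object that holds its "op" and its "data", one argument or row to a line. carry_out: Moves the arm, as the interface text tells. Its arguments: {"type":"object","properties":{"commands":{"type":"array","items":{"type":"object","properties":{"jaw":{"type":"number"},"translation":{"type":"array","items":{"type":"number"}},"spin":{"type":"number"}}}},"squeeze":{"type":"number"}},"required":["commands"]}

```bash
ls; mkdir -p pics; cat > h.py <<'E'
import numpy as np,cv2
from bench import r
def ray(p,xy,z):
    """world point at height z seen at pixel xy"""
    K=np.array(p["K"]);T=np.array(p["extrinsics"])
    d=T[:3,:3]@np.linalg.solve(K,[xy[0],xy[1],1.]);o=T[:3,3]
    return o+d*(z-o[2])/d[2]
def proj(p,P):
    K=np.array(p["K"]);T=np.linalg.inv(np.array(p["extrinsics"]))
    c=T[:3,:3]@np.asarray(P,float)+T[:3,3];u=K@c;return u[:2]/u[2]
E
python3 - <<'E'
from h import *
s=r.sense();print({k:np.round(v,2) for k,v in s.items()})
H=dict(puppet=0,lens=0,riser=0,apple_box=0,plate=0,case=0,mat=0,tray=0)
H.update(puppet=77,lens=45,riser=45)
for n in("top","scene"):
    p=r.snapshot(n);cv2.imwrite(f"pics/{n}0.png",p["pixels"])
    print(n,np.round(np.array(p["extrinsics"])[:3],2).tolist())
    for t in H:
        for d in r.landmark_of(p,t)[:3]:
            print(t,np.round(d["xy"]),round(d["score"],2),np.round(ray(p,d["xy"],H[t])[:2]))
E
```

```text
pics
{'time': np.float64(0.0), 'joint_pos': array([71.08,  7.52, 85.33,  0.  , 87.26, -4.89]), 'qd': array([-0.02,  0.01,  0.05, -0.06,  0.03,  0.09]), 'joint_efforts': array([ 0.000e+00, -5.694e+01, -5.006e+01,  0.000e+00,  1.000e-02,
       -0.000e+00]), 'tool_pos': array([145.18, 581.57, 205.42]), 'tcp_rot': array([-1.7989e+02, -1.0000e-02,  1.6598e+02]), 'ft_force': array([-0.77,  0.22,  0.15]), 'wrist_torque': array([-0.02, -0.04, -0.04]), 'grip_force': np.float64(0.0), 'finger_gap': np.float64(85.84)}
top [[-0.01, -0.99, 0.13, 290.85], [-1.0, 0.01, 0.0, -4.02], [-0.0, -0.13, -0.99, 1373.84]]
puppet [408. 229.] 0.93 [ 487. -213.]
puppet [155. 240.] 0.21 [463. 387.]
lens [403. 196.] 0.69 [ 573. -207.]
riser [407. 234.] 0.76 [ 478. -214.]
riser [405. 194.] 0.2 [ 578. -212.]
apple_box [391. 311.] 0.9 [ 294. -176.]
apple_box [402. 217.] 0.56 [ 529. -210.]
plate [154. 242.] 0.58 [468. 413.]
case [158. 242.] 0.68 [467. 403.]
case [319. 215.] 0.62 [534.  -0.]
mat [470. 211.] 0.56 [ 542. -382.]
tray [240. 228.] 0.9 [503. 197.]
tray [404. 237.] 0.34 [ 476. -214.]
scene [[-0.23, 0.55, -0.8, 1451.18], [0.97, 0.12, -0.2, 265.87], [-0.01, -0.83, -0.56, 755.75]]
puppet [212. 234.] 0.66 [ 496. -205.]
riser [215. 243.] 0.55 [ 482. -207.]
apple_box [210. 273.] 0.9 [ 531. -206.]
apple_box [261. 218.] 0.83 [ 298. -170.]
plate [132. 264.] 0.74 [ 537. -382.]
plate [511. 293.] 0.68 [460. 408.]
case [304. 288.] 0.66 [534.   1.]
mat [134. 264.] 0.86 [ 537. -377.]
tray [403. 292.] 0.97 [503. 199.]
```

View pics/top0.png

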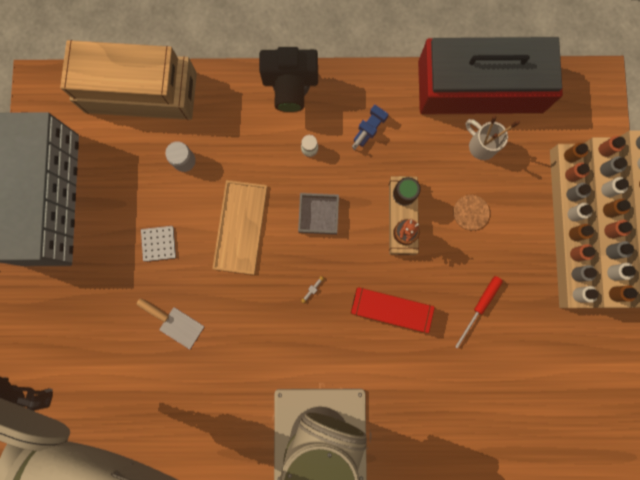

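View pics/scene0.png

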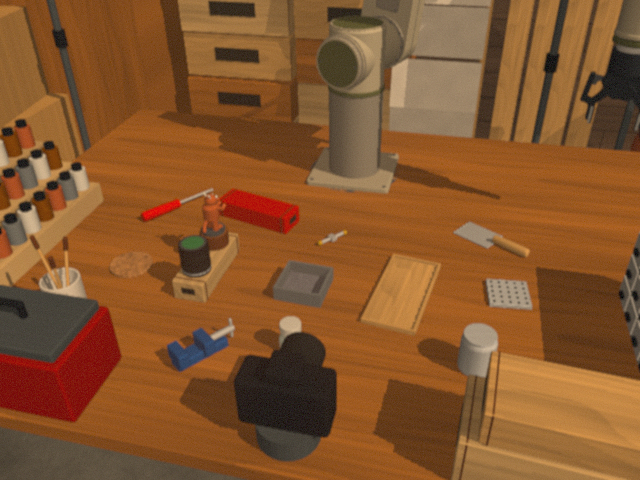

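Top view: stack at (404,215), with the lens at the far end (406,190) and the riser and puppet at the near end (405,232). The mat is at (472,212), case at (319,215), tray at (241,227) and plate at (158,244). The red box at (393,310) is the look-alike. Next I measure these.

```bash
cat >> h.py <<'E'
def rect(p,mask,z):
    """fit min-area rectangle to region unprojected on plane z"""
    c=max(cv2.findContours(mask.astype(np.uint8),0,2)[0],key=cv2.contourArea)[:,0]
    q=np.array([ray(p,x,z)[:2] for x in c],np.float32)
    (x,y),(w,h),a=cv2.minAreaRect(q)
    if w<h: w,h,a=h,w,a+90
    return np.round([x,y,w,h,(a+90)%180-90],1)
def plan(target,yaw):
    """tool-axes shift (mm) and spin (rad) from sensed pose to TCP target, tool yaw (deg, mod 180)"""
    from scipy.spatial.transform import Rotation as Ro
    s=r.sense();R=Ro.from_euler('xyz',s["tcp_rot"],degrees=True)
    d=R.inv().apply(np.array(target)-s["tool_pos"])
    dy=(yaw-s["tcp_rot"][2]+90)%180-90
    print("pos",np.round(s["tool_pos"],1),"rot",np.round(s["tcp_rot"],1),"gap",round(s["finger_gap"],1),"F",np.round(s["ft_force"],1),"t",s["time"],"j6",np.round(s["joint_pos"][5]))
    print("shift mm",np.round(d,1),"spin",round(np.radians(-dy),3))
E
python3 - <<'E'
from h import *
H=dict(plate=8,case=30,mat=6,tray=10,apple_box=45,lens=109,riser=77,puppet=77)
for n in("top","scene"):
    p=r.snapshot(n)
    for t in H:
        for d in r.regions_of(p,t)[:2]:
            print(n,t,round(d["score"],2),np.round(d["xy"]),rect(p,d["pixels"],H[t]))
print(plan([530,-205,330],90))
E
```

```text
top plate 0.7 [158. 240.] [463.5 400.3  85.2  84.8   5.4]
top plate 0.67 [319. 215.] [535.8   1.1 102.6  97.5  -3. ]
top case 0.96 [320. 210.] [532.1   1.  100.2  95.9  -3. ]
top mat 0.82 [469. 211.] [ 537.4 -382.2   89.6   89.    43.4]
top tray 0.95 [242. 229.] [503.  198.1 228.  108.2  -7.2]
top tray 0.75 [406. 192.] [ 592.3 -221.3   68.2   66.7   89.6]
top apple_box 0.74 [394. 309.] [ 293.8 -174.7  193.6   69.    75.7]
top apple_box 0.7 [398. 216.] [ 5.234e+02 -2.049e+02  1.925e+02  7.140e+01 -5.000e-01]
top lens 0.96 [402. 193.] [ 570.4 -204.6   70.6   59.5  -46.4]
top riser 0.52 [401. 242.] [ 473.3 -203.2   58.6   52.3   54.4]
top puppet 0.77 [408. 230.] [ 4.821e+02 -2.096e+02  5.030e+01  4.760e+01 -3.000e-01]
top puppet 0.57 [405. 192.] [ 576.9 -210.1   69.3   55.7  -45.2]
scene plate 0.58 [510. 294.] [472.3 401.2  87.5  80.4   6.2]
scene mat 0.79 [129. 266.] [ 545.  -379.4   94.5   90.3   20.7]
scene tray 0.73 [400. 296.] [512.7 198.4 238.7 108.   -7.4]
scene apple_box 0.91 [210. 279.] [ 555.6 -189.5  235.    94.    -5. ]
scene apple_box 0.85 [262. 212.] [ 333.9 -163.6  223.   119.6   74.5]
scene lens 0.77 [194. 258.] [ 618.3 -187.5  140.9   55.    28.7]
scene riser 0.53 [218. 242.] [ 512.4 -185.9   77.8   47.1   27. ]
scene riser 0.29 [403. 296.] [598.2 204.8 218.8  96.2  -8.1]
scene puppet 0.89 [209. 220.] [ 422.  -232.6  184.    51.    21.2]
scene puppet 0.29 [195. 254.] [ 576.3 -209.7  148.    58.9   29.2]
pos [145.4 582.1 206.5] rot [180.  -0. 166.] gap 85.7 F [ 0.6 -1.1 -0.3] t 1.8 j6 -5.0
shift mm [-563.9 -670.5 -123.5] spin 1.326
None
```

Request:
{"op": "carry_out", "data": {
  "commands": [
    {"spin": -0.122},
    {"spin": -0.122},
    {"translation": [-0.0175,-0.0358,-0.0056]},
    {"translation": [-0.0175,-0.0358,-0.0056]},
    {"translation": [-0.0175,-0.0358,-0.0056]},
    {"translation": [-0.0175,-0.0358,-0.0056]},
    {"translation": [-0.0175,-0.0358,-0.0056]},
    {"translation": [-0.0175,-0.0358,-0.0056]}
  ],
  "squeeze": 50
}}

```text
invalid input
```

Request:
{"op": "carry_out", "data": {
  "commands": [
    {"translation": [-0.0175,-0.0358,-0.0056]},
    {"translation": [-0.0175,-0.0358,-0.0056]},
    {"translation": [-0.0175,-0.0358,-0.0056]},
    {"translation": [-0.0175,-0.0358,-0.0056]},
    {"translation": [-0.0175,-0.0358,-0.0056]},
    {"translation": [-0.0175,-0.0358,-0.0056]},
    {"translation": [-0.0175,-0.0358,-0.0056]},
    {"translation": [-0.0175,-0.0358,-0.0056]}
  ]
}}

```text
invalid input
```

Request:
{"op": "carry_out", "data": {
  "commands": [
    {"translation": [-0.0175,-0.0358,-0.0056]},
    {"translation": [-0.0175,-0.0358,-0.0056]},
    {"translation": [-0.0175,-0.0358,-0.0056]},
    {"translation": [-0.0175,-0.0358,-0.0056]},
    {"translation": [-0.0175,-0.0358,-0.0056]},
    {"translation": [-0.0175,-0.0358,-0.0056]},
    {"translation": [-0.0175,-0.0358,-0.0056]},
    {"translation": [-0.0175,-0.0358,-0.0056]}
  ]
}}

```text
invalid input
```

```bash
python3 - <<'E'
from h import *
plan([477,-205,330],180)
p=r.snapshot("wrist");cv2.imwrite("pics/w1.png",p["pixels"]);print(np.round(p["extrinsics"],2).tolist(),np.round(p["K"]).tolist())
E
```

```text
pos [145.4 582.1 206.5] rot [180.  -0. 166.] gap 85.7 F [ 0.6 -1.1 -0.3] t 1.8 j6 -5.0
shift mm [-512.5 -683.3 -123.5] spin -0.245
[[0.24, 0.93, 0.28, 74.67], [0.97, -0.23, -0.07, 600.02], [-0.0, 0.29, -0.96, 373.68], [0.0, 0.0, 0.0, 1.0]] [[372.0, 0.0, 325.0], [0.0, 372.0, 233.0], [0.0, 0.0, 1.0]]
```

View pics/w1.png

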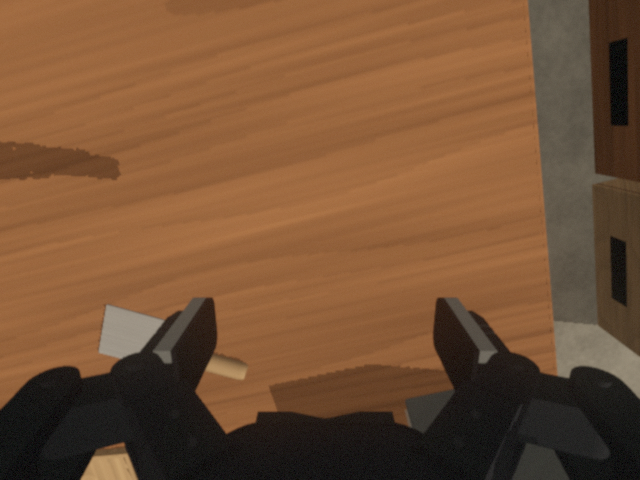

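The wrist view shows only bare bench and the fingers, because the arm hasn't moved. Rows probably need all three fields.

Request:
{"op": "carry_out", "data": {
  "commands": [
    {"jaw": 0.085,"translation": [0,0,0],"spin": -0.122},
    {"jaw": 0.085,"translation": [0,0,0],"spin": -0.122},
    {"jaw": 0.085,"spin": 0,"translation": [-0.0175,-0.0358,-0.0056]},
    {"jaw": 0.085,"spin": 0,"translation": [-0.0175,-0.0358,-0.0056]},
    {"jaw": 0.085,"spin": 0,"translation": [-0.0175,-0.0358,-0.0056]},
    {"jaw": 0.085,"spin": 0,"translation": [-0.0175,-0.0358,-0.0056]},
    {"jaw": 0.085,"spin": 0,"translation": [-0.0175,-0.0358,-0.0056]},
    {"jaw": 0.085,"spin": 0,"translation": [-0.0175,-0.0358,-0.0056]}
  ],
  "squeeze": 50
}}

```text
time: 2.52
tool_pos: [250.5, 365.6, 240.4]
tcp_rot: [180.0, 0.0, 180.0]
ft_force: [1.9, -0.3, 0.9]
finger_gap: 85.4
grip_force: 0.0
```

Request:
{"op": "carry_out", "data": {
  "commands": [
    {"jaw": 0.085,"spin": 0,"translation": [-0.0175,-0.0358,-0.0056]},
    {"jaw": 0.085,"spin": 0,"translation": [-0.0175,-0.0358,-0.0056]},
    {"jaw": 0.085,"spin": 0,"translation": [-0.0175,-0.0358,-0.0056]},
    {"jaw": 0.085,"spin": 0,"translation": [-0.0175,-0.0358,-0.0056]},
    {"jaw": 0.085,"spin": 0,"translation": [-0.0175,-0.0358,-0.0056]},
    {"jaw": 0.085,"spin": 0,"translation": [-0.0175,-0.0358,-0.0056]},
    {"jaw": 0.085,"spin": 0,"translation": [-0.0175,-0.0358,-0.0056]},
    {"jaw": 0.085,"spin": 0,"translation": [-0.0175,-0.0358,-0.0056]}
  ]
}}

```text
time: 3.18
tool_pos: [390.5, 78.8, 285.6]
tcp_rot: [180.0, 0.1, 180.0]
ft_force: [0.9, 0.2, 0.2]
finger_gap: 85.2
grip_force: 0.0
```

Request:
{"op": "carry_out", "data": {
  "commands": [
    {"jaw": 0.085,"spin": 0,"translation": [-0.012,-0.0358,-0.0056]},
    {"jaw": 0.085,"spin": 0,"translation": [-0.012,-0.0358,-0.0056]},
    {"jaw": 0.085,"spin": 0,"translation": [-0.012,-0.0358,-0.0056]},
    {"jaw": 0.085,"spin": 0,"translation": [-0.012,-0.0358,-0.0056]},
    {"jaw": 0.085,"spin": 0,"translation": [-0.012,-0.0358,-0.0056]},
    {"jaw": 0.085,"spin": 0,"translation": [-0.012,-0.0358,-0.0056]},
    {"jaw": 0.085,"spin": 0,"translation": [-0.012,-0.0358,-0.0056]},
    {"jaw": 0.085,"spin": 0,"translation": [-0.012,-0.0358,-0.0056]}
  ]
}}

```text
time: 3.85
tool_pos: [486.0, -207.8, 330.1]
tcp_rot: [-180.0, 0.0, 179.9]
ft_force: [0.3, 1.0, 0.2]
finger_gap: 84.9
grip_force: 0.0
```

```bash
python3 - <<'E'
from h import *
plan([477,-205,330],180)
p=r.snapshot("wrist");cv2.imwrite("pics/w2.png",p["pixels"])
for t,z in dict(lens=45,puppet=77,riser=45,apple_box=0).items():
    for d in r.landmark_of(p,t)[:2]: print(t,round(d["score"],2),np.round(d["xy"]),np.round(ray(p,d["xy"],z)))
for t,z in dict(lens=109,puppet=125,riser=77).items():
    for d in r.regions_of(p,t)[:1]: print(t,round(d["score"],2),np.round(d["xy"]),rect(p,d["pixels"],z))
E
```

```text
pos [ 486.  -207.8  330.1] rot [-180.     0.   179.9] gap 84.9 F [0.3 1.  0.2] t 3.85 j6 -119.0
shift mm [9.  2.8 0.1] spin -0.001
lens 0.63 [324. 253.] [ 578. -210.   45.]
puppet 0.6 [321. 186.] [ 486. -213.   77.]
apple_box 0.95 [323. 210.] [ 532. -210.    0.]
apple_box 0.57 [351.  20.] [ 300. -177.    0.]
lens 0.67 [326. 263.] [ 567.6 -210.3   76.9   56.3    1. ]
puppet 0.59 [324. 184.] [ 476.3 -208.9   52.7   44.1  -30. ]
riser 0.85 [315. 162.] [ 469.1 -218.4   59.7   31.6  -51.6]
```

View pics/w2.png

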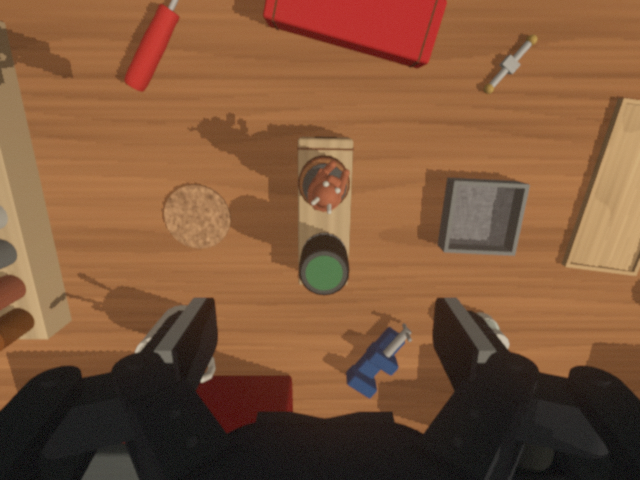

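Wrist view: riser and puppet at (325,184), lens at (324,268), box running vertically in the image, mat at (197,216), case at (484,217). I'll zoom in for the puppet's heading.

```bash
python3 - <<'E'
from h import *
i=cv2.imread("pics/w2.png");cv2.imwrite("pics/w2c.png",cv2.resize(i[135:305,270:380],None,fx=3.5,fy=3.5,interpolation=cv2.INTER_CUBIC))
p=r.snapshot("wrist")
for t in [(477,-207,45),(477,-207,77),(477,-207,125),(571,-207,109),(524,-205,45)]: print(t,np.round(proj(p,t)))
m=[d["pixels"] for d in r.regions_of(p,"apple_box")][0];print(rect(p,m,45))
d=r.regions_of(p,"mat");[print("mat",x["score"],rect(p,x["pixels"],6)) for x in d[:1]]
d=r.regions_of(p,"case");[print("case",x["score"],rect(p,x["pixels"],30)) for x in d[:1]]
E
```

```text
(477, -207, 45) [323. 175.]
(477, -207, 77) [323. 179.]
(477, -207, 125) [323. 186.]
(571, -207, 109) [323. 267.]
(524, -205, 45) [325. 213.]
[ 323.9 -176.8  196.5   66.9  -89.9]
case 0.62 [533.8  -5.  105.5  99.8  87.1]
```

View pics/w2c.png

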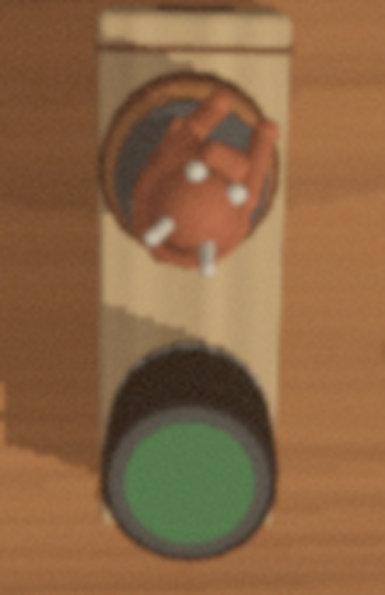

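Eyes, horns and arms put the puppet's yaw at about -31°. Its foot is near (482,-206), and the lens is near (577,-206). I go down on the puppet, stopping partway to check.

Request:
{"op": "carry_out", "data": {
  "commands": [
    {"jaw": 0.085,"spin": 0.108,"translation": [0.004,0.002,0]},
    {"jaw": 0.085,"spin": 0.108,"translation": [0,0,0.02]},
    {"jaw": 0.085,"spin": 0.108,"translation": [0,0,0.02]},
    {"jaw": 0.085,"spin": 0.108,"translation": [0,0,0.02]},
    {"jaw": 0.085,"spin": 0.108,"translation": [0,0,0.02]},
    {"jaw": 0.085,"spin": 0,"translation": [0,0,0.02]},
    {"jaw": 0.085,"spin": 0,"translation": [0,0,0.017]},
    {"jaw": 0.085,"spin": 0,"translation": [0,0,0]}
  ]
}}

```text
time: 5.12
tool_pos: [479.8, -202.3, 208.5]
tcp_rot: [-180.0, -0.4, 149.0]
ft_force: [-0.2, 0.8, -0.1]
finger_gap: 85.0
grip_force: 0.0
```

```bash
python3 - <<'E'
from h import *
plan([482,-206,103],149)
p=r.snapshot("wrist");i=p["pixels"].copy()
for (c,R,z,col) in [((482,-206),25,85,(0,255,0)),((479,-206),30,77,(255,0,0)),((482,-206),17,125,(0,255,255)),((577,-206),29.5,109,(255,0,255))]:
    a=np.linspace(0,2*np.pi,40);q=np.array([proj(p,(c[0]+R*np.cos(t),c[1]+R*np.sin(t),z)) for t in a])
    cv2.polylines(i,[np.int32(np.round(q))],True,col,1)
for d in r.landmark_of(p,"puppet")[:1]: print(d["score"],d["xy"],ray(p,d["xy"],77))
cv2.imwrite("pics/w3.png",i)
E
```

```text
pos [ 479.8 -202.3  208.5] rot [-180.    -0.4  149. ] gap 85.0 F [-0.2  0.8 -0.1] t 5.1167 j6 -88.0
shift mm [ -4.5  -2.  105.5] spin 0.001
0.92 [318.1, 221.7] [ 483.46487831 -210.41756135   77.        ]
```

View pics/w3.png

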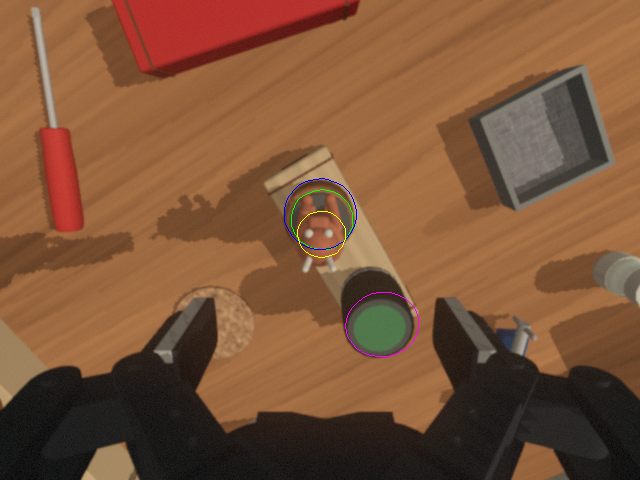

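Overlays fit: the puppet faces straight up the image, so the yaw is right, and the lens sits about 1 px left of its circle. Descend and grip.

Request:
{"op": "carry_out", "data": {
  "commands": [
    {"jaw": 0.085,"spin": 0,"translation": [-0.0045,-0.003,0]},
    {"jaw": 0.085,"spin": 0,"translation": [0,0,0.02]},
    {"jaw": 0.085,"spin": 0,"translation": [0,0,0.02]},
    {"jaw": 0.085,"spin": 0,"translation": [0,0,0.02]},
    {"jaw": 0.085,"spin": 0,"translation": [0,0,0.02]},
    {"jaw": 0.085,"spin": 0,"translation": [0,0,0.015]},
    {"jaw": 0.085,"spin": 0,"translation": [0,0,0.01]},
    {"jaw": 0.085,"spin": 0,"translation": [0,0,0]}
  ]
}}

```text
time: 5.88
tool_pos: [483.6, -208.6, 106.6]
tcp_rot: [-180.0, -0.1, 149.0]
ft_force: [-1.0, -0.3, -1.0]
finger_gap: 85.1
grip_force: 0.0
```

Request:
{"op": "carry_out", "data": {
  "commands": [
    {"jaw": 0.06,"spin": 0,"translation": [0,0,0]},
    {"jaw": 0.05,"spin": 0,"translation": [0,0,0]},
    {"jaw": 0.04,"spin": 0,"translation": [0,0,0]},
    {"jaw": 0.03,"spin": 0,"translation": [0,0,0]},
    {"jaw": 0.025,"spin": 0,"translation": [0,0,0]},
    {"jaw": 0.02,"spin": 0,"translation": [0,0,0]},
    {"jaw": 0.02,"spin": 0,"translation": [0,0,0]},
    {"jaw": 0.02,"spin": 0,"translation": [0,0,0]}
  ],
  "squeeze": 40
}}

```text
time: 6.55
tool_pos: [484.9, -209.3, 109.3]
tcp_rot: [-180.0, 0.1, 149.0]
ft_force: [-0.5, 0.5, 6.4]
finger_gap: 30.4
grip_force: 39.2
```

Request:
{"op": "carry_out", "data": {
  "commands": [
    {"jaw": 0.02,"spin": 0,"translation": [0,0,-0.005]},
    {"jaw": 0.02,"spin": 0,"translation": [0,0,-0.01]},
    {"jaw": 0.02,"spin": 0,"translation": [0,0,-0.015]},
    {"jaw": 0.02,"spin": 0,"translation": [0,0,-0.02]},
    {"jaw": 0.02,"spin": 0,"translation": [0,0,-0.02]},
    {"jaw": 0.02,"spin": 0,"translation": [0,0,-0.01]},
    {"jaw": 0.02,"spin": 0,"translation": [0,0,0]},
    {"jaw": 0.02,"spin": 0,"translation": [0,0,0]}
  ]
}}

```text
time: 7.22
tool_pos: [484.4, -208.8, 188.1]
tcp_rot: [180.0, 0.1, 149.0]
ft_force: [-0.5, 0.0, -1.8]
finger_gap: 30.5
grip_force: 39.7
```

```bash
python3 - <<'E'
from h import *
plan([463.5,400,180],149)
p=r.snapshot("scene");q=r.snapshot("wrist")
a=cv2.resize(p["pixels"][150:310,140:300],(400,400),interpolation=cv2.INTER_CUBIC);b=cv2.resize(q["pixels"],(533,400))[:, 66:466]
cv2.imwrite("pics/w4.png",np.hstack([a,b]))
E
```

```text
pos [ 484.4 -208.8  188.1] rot [1.80e+02 1.00e-01 1.49e+02] gap 30.5 F [-0.5  0.  -1.8] t 7.2167 j6 -88.0
shift mm [331.3 511.1   7.7] spin 0.0
```

View pics/w4.png

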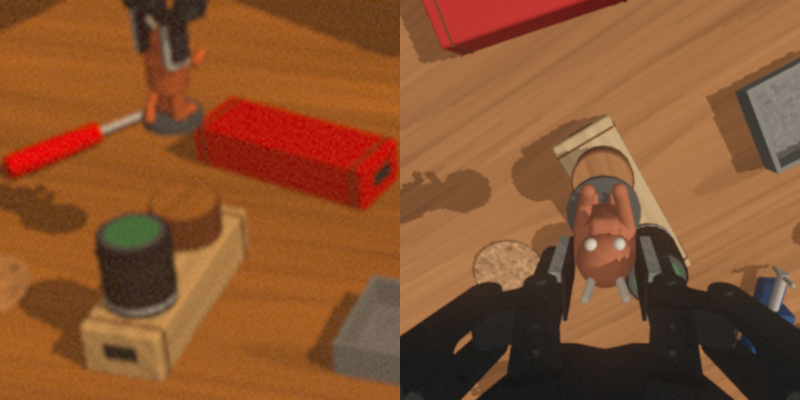

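The puppet is held upright and clear of the stack. Carry it over to the plate.

Request:
{"op": "carry_out", "data": {
  "commands": [
    {"jaw": 0.02,"spin": 0,"translation": [0.0058,0.0093,0]},
    {"jaw": 0.02,"spin": 0,"translation": [0.0138,0.0213,0]},
    {"jaw": 0.02,"spin": 0,"translation": [0.0138,0.0213,0]},
    {"jaw": 0.02,"spin": 0,"translation": [0.0138,0.0213,0]},
    {"jaw": 0.02,"spin": 0,"translation": [0.0138,0.0213,0]},
    {"jaw": 0.02,"spin": 0,"translation": [0.0138,0.0213,0]},
    {"jaw": 0.02,"spin": 0,"translation": [0.0138,0.0213,0]},
    {"jaw": 0.02,"spin": 0,"translation": [0.0138,0.0213,0]}
  ]
}}

```text
time: 7.98
tool_pos: [476.7, -18.1, 186.5]
tcp_rot: [-180.0, -0.1, 149.0]
ft_force: [0.3, -0.1, -0.7]
finger_gap: 30.7
grip_force: 39.7
```

Request:
{"op": "carry_out", "data": {
  "commands": [
    {"jaw": 0.02,"spin": 0,"translation": [0.0138,0.0213,0]},
    {"jaw": 0.02,"spin": 0,"translation": [0.0138,0.0213,0]},
    {"jaw": 0.02,"spin": 0,"translation": [0.0138,0.0213,0]},
    {"jaw": 0.02,"spin": 0,"translation": [0.0138,0.0213,0]},
    {"jaw": 0.02,"spin": 0,"translation": [0.0138,0.0213,0]},
    {"jaw": 0.02,"spin": 0,"translation": [0.0138,0.0213,0]},
    {"jaw": 0.02,"spin": 0,"translation": [0.0138,0.0213,0]},
    {"jaw": 0.02,"spin": 0,"translation": [0.0138,0.0213,0]}
  ]
}}

```text
time: 8.65
tool_pos: [469.4, 184.5, 186.4]
tcp_rot: [-179.9, -0.1, 149.0]
ft_force: [0.7, -0.3, -0.9]
finger_gap: 30.5
grip_force: 39.7
```

Request:
{"op": "carry_out", "data": {
  "commands": [
    {"jaw": 0.02,"spin": 0,"translation": [0.0138,0.0213,0]},
    {"jaw": 0.02,"spin": 0,"translation": [0.0138,0.0213,0]},
    {"jaw": 0.02,"spin": 0,"translation": [0.0138,0.0213,0]},
    {"jaw": 0.02,"spin": 0,"translation": [0.0138,0.0213,0]},
    {"jaw": 0.02,"spin": 0,"translation": [0.0138,0.0213,0]},
    {"jaw": 0.02,"spin": 0,"translation": [0.0138,0.0213,0]},
    {"jaw": 0.02,"spin": 0,"translation": [0.0138,0.0213,0]},
    {"jaw": 0.02,"spin": 0,"translation": [0.0138,0.0213,0]}
  ]
}}

```text
time: 9.32
tool_pos: [462.4, 387.1, 186.2]
tcp_rot: [-179.9, -0.1, 149.0]
ft_force: [-0.2, -0.1, -0.2]
finger_gap: 30.6
grip_force: 39.7
```

Request:
{"op": "carry_out", "data": {
  "commands": [
    {"jaw": 0.02,"spin": 0,"translation": [0.008,0.012,0]},
    {"jaw": 0.02,"spin": 0,"translation": [0,0,0.02]},
    {"jaw": 0.02,"spin": 0,"translation": [0,0,0.02]},
    {"jaw": 0.02,"spin": 0,"translation": [0,0,0.02]},
    {"jaw": 0.02,"spin": 0,"translation": [0,0,0.02]},
    {"jaw": 0.02,"spin": 0,"translation": [0,0,0.015]},
    {"jaw": 0.02,"spin": 0,"translation": [0,0,0]},
    {"jaw": 0.02,"spin": 0,"translation": [0,0,0]}
  ]
}}

```text
time: 9.98
tool_pos: [461.4, 399.5, 90.8]
tcp_rot: [-179.8, -0.1, 149.0]
ft_force: [0.0, -0.2, -1.2]
finger_gap: 30.6
grip_force: 39.8
```

```bash
python3 - <<'E'
from h import *
plan([463.5,400,40],149)
p=r.snapshot("wrist");i=p["pixels"].copy()
s=r.sense()["tool_pos"]
a=np.linspace(0,2*np.pi,40);z=s[2]-32
q=np.array([proj(p,(s[0]+25*np.cos(t),s[1]+25*np.sin(t),z+8)) for t in a]);cv2.polylines(i,[np.int32(q)],True,(0,255,0),1)
c,n=np.cos(np.radians(5.4)),np.sin(np.radians(5.4))
q=np.array([proj(p,(463.5+40*(c*u-n*v),400+40*(n*u+c*v),8)) for u,v in[(1,1),(1,-1),(-1,-1),(-1,1)]]);cv2.polylines(i,[np.int32(q)],True,(255,0,255),1)
cv2.imwrite("pics/w5.png",i)
for t,zz in(("puppet",z),("plate",0)):
    for d in r.landmark_of(p,t)[:1]: print(t,d["score"],d["xy"],ray(p,d["xy"],zz))
E
```

```text
pos [461.4 399.5  90.8] rot [-1.798e+02 -1.000e-01  1.490e+02] gap 30.6 F [ 0.  -0.2 -1.2] t 9.9833 j6 -23.0
shift mm [-1.6  1.7 50.7] spin 0.001
puppet 0.8 [321.1, 252.4] [459.31959237 398.83243448  60.49669507]
```

View pics/w5.png

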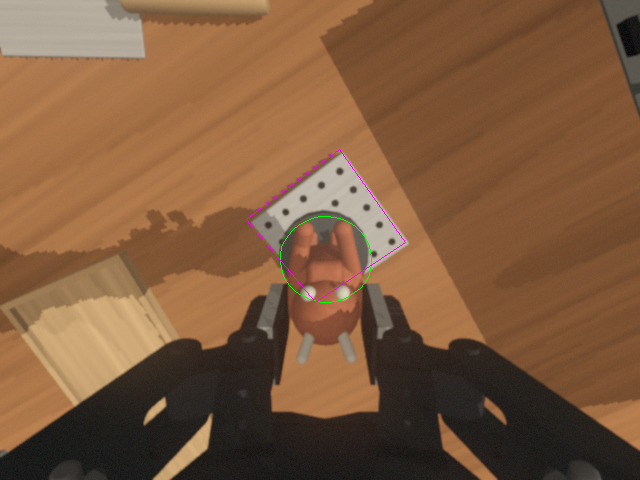

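The plate outline and foot circle agree with the picture. Lower to just above the plate, then touch down gently.

Request:
{"op": "carry_out", "data": {
  "commands": [
    {"jaw": 0.02,"spin": 0,"translation": [-0.002,0.002,0.01]},
    {"jaw": 0.02,"spin": 0,"translation": [0,0,0.015]},
    {"jaw": 0.02,"spin": 0,"translation": [0,0,0.012]},
    {"jaw": 0.02,"spin": 0,"translation": [0,0,0.006]},
    {"jaw": 0.02,"spin": 0,"translation": [0,0,0.003]},
    {"jaw": 0.02,"spin": 0,"translation": [0,0,0.002]},
    {"jaw": 0.02,"spin": 0,"translation": [0,0,0]},
    {"jaw": 0.02,"spin": 0,"translation": [0,0,0]}
  ]
}}

```text
time: 10.8
tool_pos: [466.4, 401.1, 45.2]
tcp_rot: [180.0, 0.0, 149.0]
ft_force: [0.6, 0.3, -1.2]
finger_gap: 30.3
grip_force: 39.8
```

```bash
python3 -c "
from h import *
plan([463.5,400,39.5],149)"
```

```text
pos [466.4 401.1  45.2] rot [180.   0. 149.] gap 30.3 F [ 0.6  0.3 -1.2] t 10.8 j6 -23.0
shift mm [ 1.9 -2.4  5.7] spin 0.0
```

Request:
{"op": "carry_out", "data": {
  "commands": [
    {"jaw": 0.02,"spin": 0,"translation": [0.001,-0.002,0.001]},
    {"jaw": 0.02,"spin": 0,"translation": [0,0,0.001]},
    {"jaw": 0.02,"spin": 0,"translation": [0,0,0.001]},
    {"jaw": 0.02,"spin": 0,"translation": [0,0,0.001]},
    {"jaw": 0.02,"spin": 0,"translation": [0,0,0.0005]},
    {"jaw": 0.02,"spin": 0,"translation": [0,0,0]},
    {"jaw": 0.02,"spin": 0,"translation": [0,0,0]},
    {"jaw": 0.02,"spin": 0,"translation": [0,0,0]}
  ]
}}

```text
time: 11.47
tool_pos: [464.3, 399.6, 40.5]
tcp_rot: [180.0, 0.0, 149.0]
ft_force: [-0.4, -0.5, 2.4]
finger_gap: 30.4
grip_force: 40.3
```

Request:
{"op": "carry_out", "data": {
  "commands": [
    {"jaw": 0.02,"spin": 0,"translation": [0,0,0.0005]},
    {"jaw": 0.032,"spin": 0,"translation": [0,0,0]},
    {"jaw": 0.036,"spin": 0,"translation": [0,0,0]},
    {"jaw": 0.042,"spin": 0,"translation": [0,0,0]},
    {"jaw": 0.055,"spin": 0,"translation": [0,0,0]},
    {"jaw": 0.07,"spin": 0,"translation": [0,0,0]},
    {"jaw": 0.085,"spin": 0,"translation": [0,0,0]},
    {"jaw": 0.085,"spin": 0,"translation": [0,0,0]}
  ]
}}

```text
time: 12.13
tool_pos: [464.1, 399.6, 39.6]
tcp_rot: [-180.0, -0.0, 149.0]
ft_force: [-0.4, 0.4, 0.6]
finger_gap: 84.6
grip_force: 0.0
```

Request:
{"op": "carry_out", "data": {
  "commands": [
    {"jaw": 0.085,"spin": 0,"translation": [0,0,0]},
    {"jaw": 0.085,"spin": 0,"translation": [0,0,-0.015]},
    {"jaw": 0.085,"spin": 0,"translation": [0,0,-0.03]},
    {"jaw": 0.085,"spin": 0,"translation": [0,0,-0.04]},
    {"jaw": 0.085,"spin": 0,"translation": [0,0,-0.04]},
    {"jaw": 0.085,"spin": 0,"translation": [0,0,-0.04]},
    {"jaw": 0.085,"spin": 0,"translation": [0,0,-0.01]},
    {"jaw": 0.085,"spin": 0,"translation": [0,0,0]}
  ]
}}

```text
time: 12.8
tool_pos: [466.6, 401.4, 221.1]
tcp_rot: [179.5, 0.2, 149.0]
ft_force: [0.1, -0.2, 0.1]
finger_gap: 85.4
grip_force: 0.0
```

```bash
python3 - <<'E'
from h import *
plan([577,-207,215],179.5)
p=r.snapshot("wrist")
for d in r.landmark_of(p,"puppet")[:1]: print(d["score"],d["xy"],ray(p,d["xy"],8))
for d in r.landmark_of(p,"plate")[:1]: print(d["score"],d["xy"],ray(p,d["xy"],0))
for d in r.regions_of(p,"plate")[:1]: print(rect(p,d["pixels"],8))
E
```

```text
pos [466.6 401.4 221.1] rot [179.5   0.2 149. ] gap 85.4 F [ 0.1 -0.2  0.1] t 12.8 j6 -23.0
shift mm [-407.8 -464.8    3.4] spin -0.532
0.91 [318.8, 192.0] [464.12722541 398.50622021   8.        ]
[464.9 401.5  80.8  80.2   5.8]
```

Puppet is at (464,398.5) and the plate centre at (465,401), so it sits well inside. Now the lens.

Request:
{"op": "carry_out", "data": {
  "commands": [
    {"jaw": 0.085,"spin": -0.1064,"translation": [0,0,0]},
    {"jaw": 0.085,"spin": -0.1064,"translation": [0,0,0]},
    {"jaw": 0.085,"spin": -0.1064,"translation": [0,0,0]},
    {"jaw": 0.085,"spin": -0.1064,"translation": [0,0,0]},
    {"jaw": 0.085,"spin": -0.1064,"translation": [0,0,0]},
    {"jaw": 0.085,"spin": 0,"translation": [-0.0062,-0.0319,0]},
    {"jaw": 0.085,"spin": 0,"translation": [-0.0062,-0.0319,0]},
    {"jaw": 0.085,"spin": 0,"translation": [-0.0062,-0.0319,0]}
  ]
}}

```text
time: 13.67
tool_pos: [480.7, 302.5, 212.1]
tcp_rot: [-179.9, -0.2, 179.6]
ft_force: [1.4, 0.1, 0.7]
finger_gap: 85.0
grip_force: 0.0
```

Request:
{"op": "carry_out", "data": {
  "commands": [
    {"jaw": 0.085,"spin": 0,"translation": [-0.0062,-0.0319,0]},
    {"jaw": 0.085,"spin": 0,"translation": [-0.0062,-0.0319,0]},
    {"jaw": 0.085,"spin": 0,"translation": [-0.0062,-0.0319,0]},
    {"jaw": 0.085,"spin": 0,"translation": [-0.0062,-0.0319,0]},
    {"jaw": 0.085,"spin": 0,"translation": [-0.0062,-0.0319,0]},
    {"jaw": 0.085,"spin": 0,"translation": [-0.0062,-0.0319,0]},
    {"jaw": 0.085,"spin": 0,"translation": [-0.0062,-0.0319,0]},
    {"jaw": 0.085,"spin": 0,"translation": [-0.0062,-0.0319,0]}
  ]
}}

```text
time: 14.33
tool_pos: [528.2, 46.6, 212.6]
tcp_rot: [-180.0, -0.2, 179.5]
ft_force: [-0.0, -0.7, -0.2]
finger_gap: 84.8
grip_force: 0.0
```

Request:
{"op": "carry_out", "data": {
  "commands": [
    {"jaw": 0.085,"spin": 0,"translation": [-0.0062,-0.0319,0]},
    {"jaw": 0.085,"spin": 0,"translation": [-0.0062,-0.0319,0]},
    {"jaw": 0.085,"spin": 0,"translation": [-0.0062,-0.0319,0]},
    {"jaw": 0.085,"spin": 0,"translation": [-0.0062,-0.0319,0]},
    {"jaw": 0.085,"spin": 0,"translation": [-0.0062,-0.0319,0]},
    {"jaw": 0.085,"spin": 0,"translation": [-0.0062,-0.0319,0]},
    {"jaw": 0.085,"spin": 0,"translation": [-0.0062,-0.0319,0]},
    {"jaw": 0.085,"spin": 0,"translation": [-0.0062,-0.0319,0]}
  ]
}}

```text
time: 15.0
tool_pos: [575.6, -208.7, 212.3]
tcp_rot: [179.9, -0.2, 179.5]
ft_force: [0.7, 0.4, -0.5]
finger_gap: 85.0
grip_force: 0.0
```

Request:
{"op": "carry_out", "data": {
  "commands": [
    {"jaw": 0.085,"spin": 0,"translation": [0,0,0]},
    {"jaw": 0.085,"spin": 0,"translation": [0,0,0]},
    {"jaw": 0.085,"spin": 0,"translation": [0,0,0]},
    {"jaw": 0.085,"spin": 0,"translation": [0,0,0]},
    {"jaw": 0.085,"spin": 0,"translation": [0,0,0]},
    {"jaw": 0.085,"spin": 0,"translation": [0,0,0]},
    {"jaw": 0.085,"spin": 0,"translation": [0,0,0]},
    {"jaw": 0.085,"spin": 0,"translation": [0,0,0]}
  ]
}}

```text
time: 15.67
tool_pos: [576.8, -207.0, 214.9]
tcp_rot: [-180.0, 0.0, 179.5]
ft_force: [0.3, -0.8, -0.6]
finger_gap: 85.0
grip_force: 0.0
```

```bash
python3 - <<'E'
from h import *
plan([577,-207,76],179.5)
p=r.snapshot("wrist");i=p["pixels"].copy()
for (c,R,z,col) in [((479,-206),30,77,(255,0,0)),((577,-207),29.5,109,(255,0,255)),((577,-207),22,109,(255,255,255))]:
    a=np.linspace(0,2*np.pi,40);q=np.array([proj(p,(c[0]+R*np.cos(t),c[1]+R*np.sin(t),z)) for t in a])
    cv2.polylines(i,[np.int32(np.round(q))],True,col,1)
q=np.array([proj(p,(528+u*95,-206+v*33,45)) for u,v in[(1,1),(1,-1),(-1,-1),(-1,1)]]);cv2.polylines(i,[np.int32(q)],True,(0,255,0),1)
cv2.imwrite("pics/w6.png",i)
for t,z in(("lens",45),("riser",45),("apple_box",0)):
    for d in r.landmark_of(p,t)[:1]: print(t,d["score"],d["xy"],ray(p,d["xy"],z))
E
```

```text
pos [ 576.8 -207.   214.9] rot [-180.     0.   179.5] gap 85.0 F [ 0.3 -0.8 -0.6] t 15.6667 j6 -114.0
shift mm [ -0.2  -0.  138.9] spin 0.001
lens 0.59 [322.1, 206.2] [ 580.56162193 -209.68557531   45.        ]
riser 0.85 [322.4, 94.5] [ 483.26177148 -208.52285778   45.        ]
apple_box 0.88 [320.0, 147.9] [ 530.87623648 -211.67429035    0.        ]
```

View pics/w6.png

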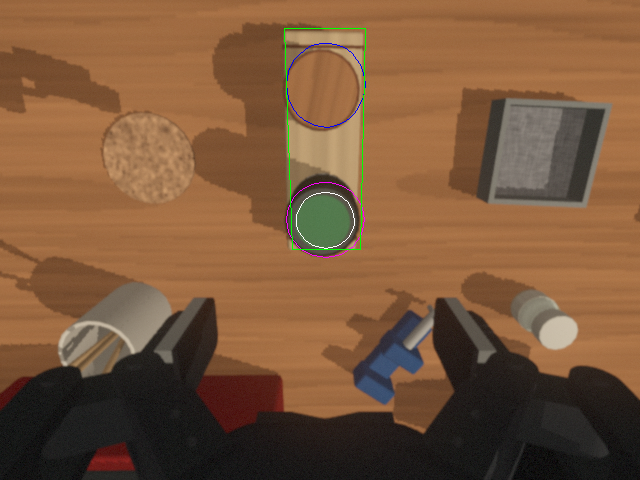

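The lens circle fits; riser is near (482,-208) and the box near (529,-207.5). Descend on the lens.

Request:
{"op": "carry_out", "data": {
  "commands": [
    {"jaw": 0.085,"spin": 0,"translation": [0,-0.0005,0.02]},
    {"jaw": 0.085,"spin": 0,"translation": [0,0,0.025]},
    {"jaw": 0.085,"spin": 0,"translation": [0,0,0.025]},
    {"jaw": 0.085,"spin": 0,"translation": [0,0,0.025]},
    {"jaw": 0.085,"spin": 0,"translation": [0,0,0.02]},
    {"jaw": 0.085,"spin": 0,"translation": [0,0,0.015]},
    {"jaw": 0.085,"spin": 0,"translation": [0,0,0.011]},
    {"jaw": 0.085,"spin": 0,"translation": [0,0,0]}
  ]
}}

```text
time: 16.53
tool_pos: [574.8, -207.2, 70.6]
tcp_rot: [179.9, -0.2, 179.5]
ft_force: [0.0, 0.2, -0.5]
finger_gap: 85.0
grip_force: 0.0
```

Request:
{"op": "carry_out", "data": {
  "commands": [
    {"jaw": 0.075,"spin": 0,"translation": [0,0,0]},
    {"jaw": 0.065,"spin": 0,"translation": [0,0,0]},
    {"jaw": 0.06,"spin": 0,"translation": [0,0,0]},
    {"jaw": 0.055,"spin": 0,"translation": [0,0,0]},
    {"jaw": 0.05,"spin": 0,"translation": [0,0,0]},
    {"jaw": 0.05,"spin": 0,"translation": [0,0,0]},
    {"jaw": 0.05,"spin": 0,"translation": [0,0,0]},
    {"jaw": 0.05,"spin": 0,"translation": [0,0,0]}
  ],
  "squeeze": 50
}}

```text
time: 17.2
tool_pos: [578.0, -208.7, 76.2]
tcp_rot: [-179.9, 0.2, 179.5]
ft_force: [-0.6, 0.4, 5.7]
finger_gap: 54.6
grip_force: 51.4
```

Request:
{"op": "carry_out", "data": {
  "commands": [
    {"jaw": 0.05,"spin": 0,"translation": [0,0,-0.005]},
    {"jaw": 0.05,"spin": 0,"translation": [0,0,-0.01]},
    {"jaw": 0.05,"spin": 0,"translation": [0,0,-0.02]},
    {"jaw": 0.05,"spin": 0,"translation": [0,0,-0.02]},
    {"jaw": 0.05,"spin": 0,"translation": [0,0,-0.01]},
    {"jaw": 0.05,"spin": 0,"translation": [0,0,0]},
    {"jaw": 0.05,"spin": 0,"translation": [0,0,0]},
    {"jaw": 0.05,"spin": 0,"translation": [0,0,0]}
  ]
}}

```text
time: 17.87
tool_pos: [576.0, -207.7, 137.5]
tcp_rot: [180.0, -0.1, 179.5]
ft_force: [0.1, 0.2, -2.3]
finger_gap: 54.7
grip_force: 53.5
```

```bash
python3 - <<'E'
from h import *
plan([533,1,140],179.5)
p=r.snapshot("scene");q=r.snapshot("wrist")
a=cv2.resize(p["pixels"][150:310,140:300],(400,400),interpolation=cv2.INTER_CUBIC);b=cv2.resize(q["pixels"],(533,400))[:, 66:466]
cv2.imwrite("pics/w7.png",np.hstack([a,b]))
E
```

```text
pos [ 576.  -207.7  137.5] rot [ 1.800e+02 -1.000e-01  1.795e+02] gap 54.7 F [ 0.1  0.2 -2.3] t 17.8667 j6 -114.0
shift mm [ 44.8 208.3  -2.3] spin -0.0
```

View pics/w7.png

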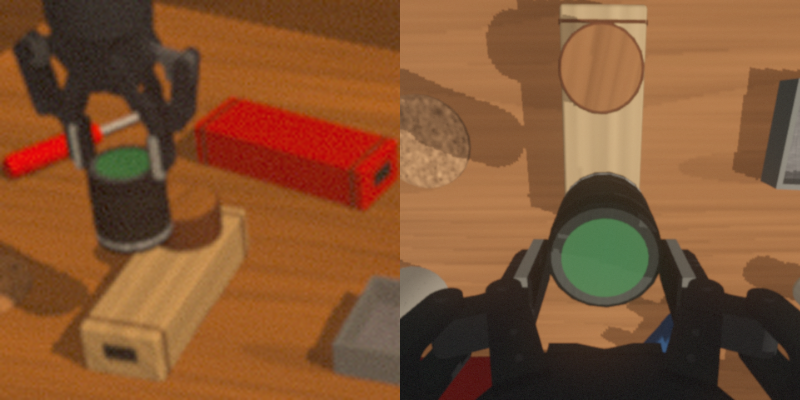

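Lens held upright. Move to above the case.

Request:
{"op": "carry_out", "data": {
  "commands": [
    {"jaw": 0.05,"spin": 0,"translation": [0.0028,0.013,0]},
    {"jaw": 0.05,"spin": 0,"translation": [0.0057,0.026,0]},
    {"jaw": 0.05,"spin": 0,"translation": [0.0057,0.026,0]},
    {"jaw": 0.05,"spin": 0,"translation": [0.0057,0.026,0]},
    {"jaw": 0.05,"spin": 0,"translation": [0.0057,0.026,0]},
    {"jaw": 0.05,"spin": 0,"translation": [0.0057,0.026,0]},
    {"jaw": 0.05,"spin": 0,"translation": [0.0057,0.026,0]},
    {"jaw": 0.05,"spin": 0,"translation": [0.0057,0.026,0]}
  ]
}}

```text
time: 18.63
tool_pos: [534.4, -10.8, 137.7]
tcp_rot: [180.0, -0.1, 179.5]
ft_force: [0.8, -0.3, -1.9]
finger_gap: 54.5
grip_force: 53.5
```

Request:
{"op": "carry_out", "data": {
  "commands": [
    {"jaw": 0.05,"spin": 0,"translation": [0.0028,0.0126,0]},
    {"jaw": 0.05,"spin": 0,"translation": [0,0,0.01]},
    {"jaw": 0.05,"spin": 0,"translation": [0,0,0.02]},
    {"jaw": 0.05,"spin": 0,"translation": [0,0,0.02]},
    {"jaw": 0.05,"spin": 0,"translation": [0,0,0.015]},
    {"jaw": 0.05,"spin": 0,"translation": [0,0,0]},
    {"jaw": 0.05,"spin": 0,"translation": [0,0,0]},
    {"jaw": 0.05,"spin": 0,"translation": [0,0,0]}
  ]
}}

```text
time: 19.3
tool_pos: [533.4, -0.5, 74.2]
tcp_rot: [-180.0, 0.0, 179.5]
ft_force: [0.7, 0.0, -1.6]
finger_gap: 54.9
grip_force: 53.6
```

```bash
python3 - <<'E'
from h import *
plan([533,0.5,34],179.5)
p=r.snapshot("wrist");i=p["pixels"].copy()
c,n=np.cos(np.radians(-3)),np.sin(np.radians(-3))
for h in(43,48):
    q=np.array([proj(p,(533+h*(c*u-n*v),0.5+h*(n*u+c*v),30)) for u,v in[(1,1),(1,-1),(-1,-1),(-1,1)]]);cv2.polylines(i,[np.int32(q)],True,(255,0,255),1)
s=r.sense()["tool_pos"]
a=np.linspace(0,2*np.pi,40)
q=np.array([proj(p,(s[0]+29.5*np.cos(t),s[1]+29.5*np.sin(t),s[2]+35)) for t in a]);cv2.polylines(i,[np.int32(q)],True,(0,255,255),1)
cv2.imwrite("pics/w8.png",i)
E
```

```text
pos [ 5.334e+02 -5.000e-01  7.420e+01] rot [-180.     0.   179.5] gap 54.9 F [ 0.7  0.  -1.6] t 19.3 j6 -95.0
shift mm [ 0.4  1.  40.2] spin -0.001
```

View pics/w8.png

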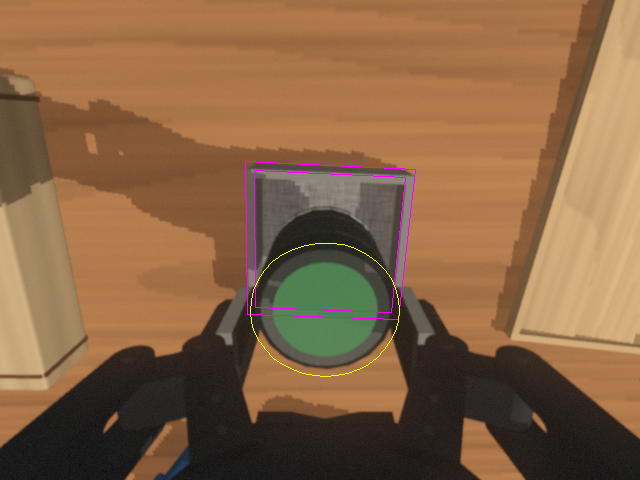

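The case appears about 4–5 px lower than predicted (~3 mm in +x), against 13 mm of slack. I shift 2 mm and lower.

Request:
{"op": "carry_out", "data": {
  "commands": [
    {"jaw": 0.05,"spin": 0,"translation": [-0.002,0.001,0.01]},
    {"jaw": 0.05,"spin": 0,"translation": [0,0,0.012]},
    {"jaw": 0.05,"spin": 0,"translation": [0,0,0.008]},
    {"jaw": 0.05,"spin": 0,"translation": [0,0,0.004]},
    {"jaw": 0.05,"spin": 0,"translation": [0,0,0.002]},
    {"jaw": 0.05,"spin": 0,"translation": [0,0,0]},
    {"jaw": 0.05,"spin": 0,"translation": [0,0,0]},
    {"jaw": 0.05,"spin": 0,"translation": [0,0,0]}
  ]
}}

```text
time: 20.02
tool_pos: [535.3, 1.0, 38.0]
tcp_rot: [-180.0, 0.0, 179.5]
ft_force: [-0.5, 1.0, -2.3]
finger_gap: 54.6
grip_force: 53.6
```

Request:
{"op": "carry_out", "data": {
  "commands": [
    {"jaw": 0.05,"spin": 0,"translation": [0,0,0.001]},
    {"jaw": 0.05,"spin": 0,"translation": [0,0,0.001]},
    {"jaw": 0.05,"spin": 0,"translation": [0,0,0.001]},
    {"jaw": 0.05,"spin": 0,"translation": [0,0,0]},
    {"jaw": 0.05,"spin": 0,"translation": [0,0,0]},
    {"jaw": 0.05,"spin": 0,"translation": [0,0,0]},
    {"jaw": 0.05,"spin": 0,"translation": [0,0,0]},
    {"jaw": 0.05,"spin": 0,"translation": [0,0,0]}
  ]
}}

```text
time: 20.68
tool_pos: [535.9, 0.8, 36.3]
tcp_rot: [-180.0, 0.1, 179.5]
ft_force: [-2.8, -0.7, 8.1]
finger_gap: 54.9
grip_force: 54.8
```

Contact at 36.3 matches the grip height, so the lens is on the floor. Release.

Request:
{"op": "carry_out", "data": {
  "commands": [
    {"jaw": 0.056,"spin": 0,"translation": [0,0,0]},
    {"jaw": 0.06,"spin": 0,"translation": [0,0,0]},
    {"jaw": 0.065,"spin": 0,"translation": [0,0,0]},
    {"jaw": 0.075,"spin": 0,"translation": [0,0,0]},
    {"jaw": 0.085,"spin": 0,"translation": [0,0,0]},
    {"jaw": 0.085,"spin": 0,"translation": [0,0,0]},
    {"jaw": 0.085,"spin": 0,"translation": [0,0,0]},
    {"jaw": 0.085,"spin": 0,"translation": [0,0,0]}
  ]
}}

```text
time: 21.35
tool_pos: [534.9, 1.0, 34.6]
tcp_rot: [180.0, -0.0, 179.5]
ft_force: [0.6, -0.2, -0.1]
finger_gap: 85.3
grip_force: 0.0
```

Request:
{"op": "carry_out", "data": {
  "commands": [
    {"jaw": 0.085,"spin": 0,"translation": [0,0,-0.01]},
    {"jaw": 0.085,"spin": 0,"translation": [0,0,-0.025]},
    {"jaw": 0.085,"spin": 0,"translation": [0,0,-0.03]},
    {"jaw": 0.085,"spin": 0,"translation": [0,0,-0.03]},
    {"jaw": 0.085,"spin": 0,"translation": [0,0,-0.03]},
    {"jaw": 0.085,"spin": 0,"translation": [0,0,-0.02]},
    {"jaw": 0.085,"spin": 0,"translation": [0,0,0]},
    {"jaw": 0.085,"spin": 0,"translation": [0,0,0]}
  ]
}}

```text
time: 22.02
tool_pos: [536.3, 0.9, 182.3]
tcp_rot: [-180.0, 0.2, 179.5]
ft_force: [-0.2, -0.7, -0.7]
finger_gap: 84.9
grip_force: 0.0
```

```bash
python3 - <<'E'
from h import *
plan([482,-208,150],179.5)
p=r.snapshot("wrist");i=p["pixels"]
for d in r.landmark_of(p,"lens")[:1]: print("lens",d["score"],d["xy"],ray(p,d["xy"],5))
for d in r.regions_of(p,"case")[:1]: print("case",rect(p,d["pixels"],30))
cv2.imwrite("pics/w9.png",i[:, 100:540])
E
```

```text
pos [536.3   0.9 182.3] rot [-180.     0.2  179.5] gap 84.9 F [-0.2 -0.7 -0.7] t 22.0167 j6 -95.0
shift mm [  52.6 -209.3   32.1] spin -0.0
lens 0.93 [325.2, 199.6] [536.13399071   0.9847109    5.        ]
case [ 5.357e+02  5.000e-01  9.900e+01  9.600e+01 -3.000e+00]
```

View pics/w9.png

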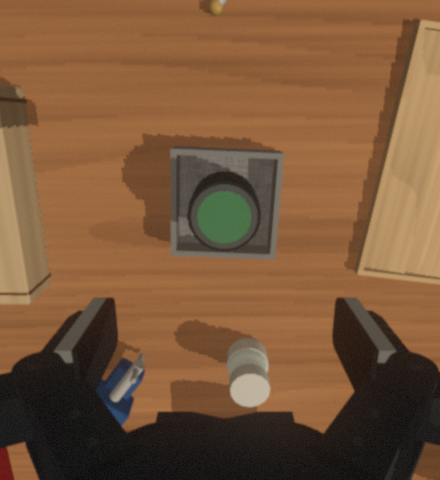

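Lens is centred in the case. Now the riser.

Request:
{"op": "carry_out", "data": {
  "commands": [
    {"jaw": 0.085,"spin": 0,"translation": [0.0064,-0.0262,0]},
    {"jaw": 0.085,"spin": 0,"translation": [0.0064,-0.0262,0]},
    {"jaw": 0.085,"spin": 0,"translation": [0.0064,-0.0262,0]},
    {"jaw": 0.085,"spin": 0,"translation": [0.0064,-0.0262,0]},
    {"jaw": 0.085,"spin": 0,"translation": [0.0064,-0.0262,0]},
    {"jaw": 0.085,"spin": 0,"translation": [0.0064,-0.0262,0]},
    {"jaw": 0.085,"spin": 0,"translation": [0.0064,-0.0262,0]},
    {"jaw": 0.085,"spin": 0,"translation": [0.0064,-0.0262,0]}
  ]
}}

```text
time: 22.83
tool_pos: [480.5, -208.9, 178.0]
tcp_rot: [179.9, -0.1, 179.5]
ft_force: [0.8, -0.1, -0.2]
finger_gap: 84.9
grip_force: 0.0
```

Request:
{"op": "carry_out", "data": {
  "commands": [
    {"jaw": 0.085,"spin": 0,"translation": [0,0,0]},
    {"jaw": 0.085,"spin": 0,"translation": [0,0,0]},
    {"jaw": 0.085,"spin": 0,"translation": [0,0,0]},
    {"jaw": 0.085,"spin": 0,"translation": [0,0,0]},
    {"jaw": 0.085,"spin": 0,"translation": [0,0,0]},
    {"jaw": 0.085,"spin": 0,"translation": [0,0,0]},
    {"jaw": 0.085,"spin": 0,"translation": [0,0,0]},
    {"jaw": 0.085,"spin": 0,"translation": [0,0,0]}
  ]
}}

```text
time: 23.5
tool_pos: [482.1, -207.7, 179.7]
tcp_rot: [-180.0, 0.0, 179.5]
ft_force: [-0.1, -0.0, -0.1]
finger_gap: 84.9
grip_force: 0.0
```

```bash
python3 - <<'E'
from h import *
p=r.snapshot("wrist")
for t,z in(("riser",77),("apple_box",45),("mat",6)):
    for d in r.regions_of(p,t)[:1]: print(t,d["score"],rect(p,d["pixels"],z))
for t,z in(("riser",45),("apple_box",0),("mat",0)):
    for d in r.landmark_of(p,t)[:1]: print(t,d["score"],ray(p,d["xy"],z))
plan([482,-208,49],179.5)
E
```

```text
riser 0.84 [ 480.1 -209.1   60.5   59.9  -45.8]
apple_box 0.96 [ 343.3 -160.7  146.2   31.1   89.6]
mat 0.58 [ 539.6 -382.    91.1   88.5  -66.8]
riser 0.79 [ 483.61284888 -208.40469135   45.        ]
apple_box 0.91 [ 532.67154144 -209.76763158    0.        ]
mat 0.7 [ 538.43597964 -381.07981871    0.        ]
pos [ 481.9 -208.2  179.7] rot [180.   -0.  179.5] gap 85.4 F [ 0.   0.7 -0.1] t 23.85 j6 -118.0
shift mm [-1.000e-01  2.000e-01  1.307e+02] spin -0.0
```

Riser position confirmed at about (481.5,-208.5), and the mat at (539,-381.5). Descend, grip and lift.

Request:
{"op": "carry_out", "data": {
  "commands": [
    {"jaw": 0.085,"spin": 0,"translation": [0,0,0.025]},
    {"jaw": 0.085,"spin": 0,"translation": [0,0,0.025]},
    {"jaw": 0.085,"spin": 0,"translation": [0,0,0.025]},
    {"jaw": 0.085,"spin": 0,"translation": [0,0,0.025]},
    {"jaw": 0.085,"spin": 0,"translation": [0,0,0.018]},
    {"jaw": 0.085,"spin": 0,"translation": [0,0,0.012]},
    {"jaw": 0.085,"spin": 0,"translation": [0,0,0]},
    {"jaw": 0.085,"spin": 0,"translation": [0,0,0]}
  ]
}}

```text
time: 24.52
tool_pos: [481.7, -208.1, 49.7]
tcp_rot: [180.0, -0.0, 179.5]
ft_force: [-0.5, 0.3, 0.4]
finger_gap: 85.3
grip_force: 0.0
```

Request:
{"op": "carry_out", "data": {
  "commands": [
    {"jaw": 0.075,"spin": 0,"translation": [0,0,0]},
    {"jaw": 0.065,"spin": 0,"translation": [0,0,0]},
    {"jaw": 0.06,"spin": 0,"translation": [0,0,0]},
    {"jaw": 0.055,"spin": 0,"translation": [0,0,0]},
    {"jaw": 0.05,"spin": 0,"translation": [0,0,0]},
    {"jaw": 0.05,"spin": 0,"translation": [0,0,0]},
    {"jaw": 0.05,"spin": 0,"translation": [0,0,0]},
    {"jaw": 0.05,"spin": 0,"translation": [0,0,0]}
  ],
  "squeeze": 50
}}

```text
time: 25.18
tool_pos: [481.9, -208.1, 49.7]
tcp_rot: [180.0, -0.0, 179.5]
ft_force: [-0.0, -0.2, -0.3]
finger_gap: 49.9
grip_force: 0.0
```

Request:
{"op": "carry_out", "data": {
  "commands": [
    {"jaw": 0.05,"spin": 0,"translation": [0,0,-0.005]},
    {"jaw": 0.05,"spin": 0,"translation": [0,0,-0.01]},
    {"jaw": 0.05,"spin": 0,"translation": [0,0,-0.02]},
    {"jaw": 0.05,"spin": 0,"translation": [0,0,-0.02]},
    {"jaw": 0.05,"spin": 0,"translation": [0,0,-0.01]},
    {"jaw": 0.05,"spin": 0,"translation": [0,0,0]},
    {"jaw": 0.05,"spin": 0,"translation": [0,0,0]},
    {"jaw": 0.05,"spin": 0,"translation": [0,0,0]}
  ]
}}

```text
time: 25.85
tool_pos: [481.4, -207.9, 113.8]
tcp_rot: [180.0, -0.1, 179.5]
ft_force: [0.2, 0.5, -1.3]
finger_gap: 49.8
grip_force: 0.0
```

```bash
python3 - <<'E'
from h import *
plan([539,-381.5,114],179.5)
p=r.snapshot("wrist")
for t,z in(("riser",114-49+77),("apple_box",45)):
    for d in r.regions_of(p,t)[:1]: print(t,d["score"],rect(p,d["pixels"],z))
for t,z in(("apple_box",0),):
    for d in r.landmark_of(p,t)[:1]: print(t,d["score"],ray(p,d["xy"],z))
E
```

```text
pos [ 481.4 -207.9  113.8] rot [ 1.800e+02 -1.000e-01  1.795e+02] gap 49.8 F [ 0.2  0.5 -1.3] t 25.85 j6 -118.0
shift mm [ -59.1 -173.1   -0.4] spin -0.0
riser 0.59 [ 457.  -208.2   43.    39.8  -23.8]
apple_box 0.94 [ 352.8 -134.    84.3   15.5   89.5]
```

```bash
python3 - <<'E'
from h import *
p=r.snapshot("scene");q=r.snapshot("wrist")
a=cv2.resize(p["pixels"][150:310,140:300],(400,400),interpolation=cv2.INTER_CUBIC);b=cv2.resize(q["pixels"],(533,400))[:, 66:466]
cv2.imwrite("pics/w10.png",np.hstack([a,b]))
E
```

```text
(no output)
```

View pics/w10.png

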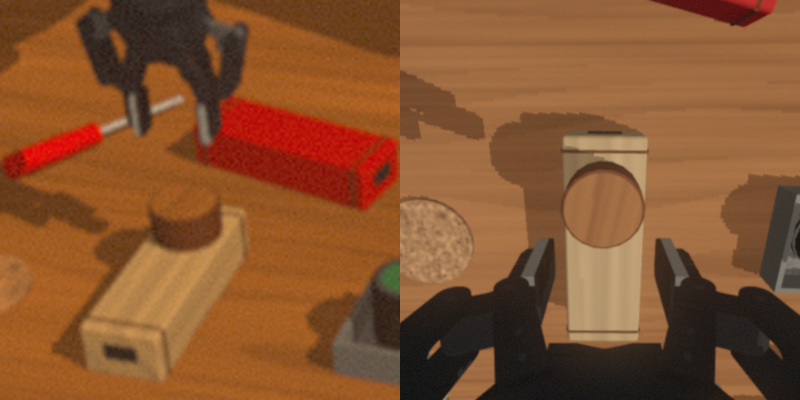

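The riser was not gripped. It is still on the box at (604,207) in the right panel, and the fingertips in the scene are at about (196,203) and (223,207). I check how high the tips really are.

```bash
python3 - <<'E'
from h import *
print(r.grasp_offset)
p=r.snapshot("scene");s=r.sense()["tool_pos"]
for dz in(0,10,20,30):
    print(dz,[np.round(proj(p,(s[0],s[1]+dy,s[2]+dz)),1).tolist() for dy in(-32,-25,25,32)])
q=r.snapshot("wrist")
for dz in(0,10,20,30): print(dz,[np.round(proj(q,(s[0],s[1]+dy,s[2]+dz)),1).tolist() for dy in(-32,-25,25,32)])
E
```

```text
18.700000000000003
0 [[197.0, 213.0], [200.1, 213.4], [222.8, 216.2], [226.0, 216.6]]
10 [[196.4, 208.9], [199.5, 209.3], [222.3, 212.0], [225.5, 212.4]]
20 [[195.8, 204.7], [198.9, 205.1], [221.8, 207.8], [225.0, 208.2]]
30 [[195.1, 200.5], [198.3, 200.9], [221.3, 203.6], [224.5, 204.0]]
0 [[259.4, 276.7], [273.7, 276.6], [376.3, 275.8], [390.6, 275.7]]
10 [[255.7, 285.4], [270.9, 285.3], [379.1, 284.5], [394.3, 284.4]]
20 [[251.6, 295.2], [267.7, 295.1], [382.4, 294.2], [398.4, 294.1]]
30 [[247.0, 306.1], [264.1, 306.0], [386.0, 305.1], [403.1, 305.0]]
```

Tips at this opening sit 10–20 mm above the TCP point. I go lower, since the open fingers straddle the box, and close gently; the gap will tell riser from box.

Request:
{"op": "carry_out", "data": {
  "commands": [
    {"jaw": 0.085,"spin": 0,"translation": [0,0,0]},
    {"jaw": 0.085,"spin": 0,"translation": [0,0,0]},
    {"jaw": 0.085,"spin": 0,"translation": [0,0,0]},
    {"jaw": 0.085,"spin": 0,"translation": [0,0,0.02]},
    {"jaw": 0.085,"spin": 0,"translation": [0,0,0.02]},
    {"jaw": 0.085,"spin": 0,"translation": [0,0,0.02]},
    {"jaw": 0.085,"spin": 0,"translation": [0,0,0.012]},
    {"jaw": 0.085,"spin": 0,"translation": [0,0,0.004]}
  ]
}}

```text
time: 26.92
tool_pos: [480.3, -207.3, 36.2]
tcp_rot: [179.9, -0.2, 179.5]
ft_force: [-0.8, -0.1, -0.0]
finger_gap: 85.0
grip_force: 0.0
```

Request:
{"op": "carry_out", "data": {
  "commands": [
    {"jaw": 0.085,"spin": 0,"translation": [0,0,0]},
    {"jaw": 0.078,"spin": 0,"translation": [0,0,0]},
    {"jaw": 0.072,"spin": 0,"translation": [0,0,0]},
    {"jaw": 0.066,"spin": 0,"translation": [0,0,0]},
    {"jaw": 0.06,"spin": 0,"translation": [0,0,0]},
    {"jaw": 0.055,"spin": 0,"translation": [0,0,0]},
    {"jaw": 0.05,"spin": 0,"translation": [0,0,0]},
    {"jaw": 0.05,"spin": 0,"translation": [0,0,0]}
  ],
  "squeeze": 25
}}

```text
time: 27.58
tool_pos: [482.7, -208.7, 40.1]
tcp_rot: [-179.9, 0.1, 179.5]
ft_force: [-0.2, 0.8, 5.8]
finger_gap: 58.3
grip_force: 26.3
```

Request:
{"op": "carry_out", "data": {
  "commands": [
    {"jaw": 0.05,"spin": 0,"translation": [0,0,0]},
    {"jaw": 0.05,"spin": 0,"translation": [0,0,-0.005]},
    {"jaw": 0.05,"spin": 0,"translation": [0,0,-0.01]},
    {"jaw": 0.05,"spin": 0,"translation": [0,0,-0.02]},
    {"jaw": 0.05,"spin": 0,"translation": [0,0,-0.02]},
    {"jaw": 0.05,"spin": 0,"translation": [0,0,-0.01]},
    {"jaw": 0.05,"spin": 0,"translation": [0,0,0]},
    {"jaw": 0.05,"spin": 0,"translation": [0,0,0]}
  ],
  "squeeze": 45
}}

```text
time: 28.25
tool_pos: [482.4, -208.4, 104.3]
tcp_rot: [-180.0, 0.1, 179.5]
ft_force: [-0.6, -0.5, -2.4]
finger_gap: 57.2
grip_force: 48.5
```

```bash
python3 - <<'E'
from h import *
plan([539,-381.5,104],179.5)
p=r.snapshot("wrist")
for d in r.regions_of(p,"riser")[:1]: print("riser",d["score"],d["xy"],[rect(p,d["pixels"],z) for z in (77,142)])
for d in r.landmark_of(p,"apple_box")[:1]: print("box",d["score"],d["xy"],ray(p,d["xy"],0))
E
```

```text
pos [ 482.4 -208.4  104.3] rot [-1.800e+02  1.000e-01  1.795e+02] gap 57.2 F [-0.6 -0.5 -2.4] t 28.25 j6 -118.0
shift mm [ -58.1 -172.6    0.5] spin -0.0
riser 0.97 [324.6, 298.0] [array([ 510.7, -208.9,   98.6,   84.9,   -1.1]), array([ 476.8, -208.5,   65.6,   56.5,   -1.1])]
```

Riser is lifted (gap 57, region size 57–65 mm at its raised height). Carry it to the mat at (539,-381.5).

Request:
{"op": "carry_out", "data": {
  "commands": [
    {"jaw": 0.05,"spin": 0,"translation": [-0.0073,-0.0216,0]},
    {"jaw": 0.05,"spin": 0,"translation": [-0.0073,-0.0216,0]},
    {"jaw": 0.05,"spin": 0,"translation": [-0.0073,-0.0216,0]},
    {"jaw": 0.05,"spin": 0,"translation": [-0.0073,-0.0216,0]},
    {"jaw": 0.05,"spin": 0,"translation": [-0.0073,-0.0216,0]},
    {"jaw": 0.05,"spin": 0,"translation": [-0.0073,-0.0216,0]},
    {"jaw": 0.05,"spin": 0,"translation": [-0.0073,-0.0216,0]},
    {"jaw": 0.05,"spin": 0,"translation": [-0.0073,-0.0216,0]}
  ]
}}

```text
time: 29.07
tool_pos: [538.3, -381.9, 101.7]
tcp_rot: [179.9, -0.1, 179.5]
ft_force: [-0.0, 0.4, -1.2]
finger_gap: 57.3
grip_force: 48.5
```

Request:
{"op": "carry_out", "data": {
  "commands": [
    {"jaw": 0.05,"spin": 0,"translation": [0,0,0]},
    {"jaw": 0.05,"spin": 0,"translation": [0,0,0.015]},
    {"jaw": 0.05,"spin": 0,"translation": [0,0,0.02]},
    {"jaw": 0.05,"spin": 0,"translation": [0,0,0.02]},
    {"jaw": 0.05,"spin": 0,"translation": [0,0,0.02]},
    {"jaw": 0.05,"spin": 0,"translation": [0,0,0.015]},
    {"jaw": 0.05,"spin": 0,"translation": [0,0,0]},
    {"jaw": 0.05,"spin": 0,"translation": [0,0,0]}
  ]
}}

```text
time: 29.73
tool_pos: [537.6, -380.3, 12.0]
tcp_rot: [179.9, -0.2, 179.5]
ft_force: [0.5, 0.1, -0.5]
finger_gap: 57.3
grip_force: 48.6
```

```bash
python3 - <<'E'
from h import *
plan([539,-381.5,1],179.5)
p=r.snapshot("wrist")
for d in r.regions_of(p,"riser")[:1]: print("riser",d["score"],d["xy"],rect(p,d["pixels"],r.sense()["tool_pos"][2]+37))
for d in r.landmark_of(p,"mat")[:1]: print("mat",d["score"],d["xy"],ray(p,d["xy"],0))
E
```

```text
pos [ 537.6 -380.3   12. ] rot [179.9  -0.2 179.5] gap 57.3 F [ 0.5  0.1 -0.5] t 29.7333 j6 -129.0
shift mm [-1.4 -1.2 10.9] spin 0.0
riser 0.83 [324.3, 298.0] [ 5.309e+02 -3.807e+02  6.440e+01  5.540e+01  3.000e-01]
mat 0.53 [328.2, 278.0] [ 543.81337824 -378.62399504    0.        ]
```

Request:
{"op": "carry_out", "data": {
  "commands": [
    {"jaw": 0.05,"spin": 0,"translation": [-0.001,-0.001,0.004]},
    {"jaw": 0.05,"spin": 0,"translation": [0,0,0.003]},
    {"jaw": 0.05,"spin": 0,"translation": [0,0,0.002]},
    {"jaw": 0.05,"spin": 0,"translation": [0,0,0.001]},
    {"jaw": 0.05,"spin": 0,"translation": [0,0,0]},
    {"jaw": 0.05,"spin": 0,"translation": [0,0,0]},
    {"jaw": 0.05,"spin": 0,"translation": [0,0,0]},
    {"jaw": 0.05,"spin": 0,"translation": [0,0,0]}
  ]
}}

```text
time: 30.55
tool_pos: [539.8, -382.5, 3.8]
tcp_rot: [-180.0, 0.0, 179.5]
ft_force: [-1.1, 0.4, -1.4]
finger_gap: 57.2
grip_force: 48.6
```

Request:
{"op": "carry_out", "data": {
  "commands": [
    {"jaw": 0.05,"spin": 0,"translation": [0,0,0.001]},
    {"jaw": 0.05,"spin": 0,"translation": [0,0,0.001]},
    {"jaw": 0.05,"spin": 0,"translation": [0,0,0]},
    {"jaw": 0.05,"spin": 0,"translation": [0,0,0]},
    {"jaw": 0.05,"spin": 0,"translation": [0,0,0]},
    {"jaw": 0.05,"spin": 0,"translation": [0,0,0]},
    {"jaw": 0.05,"spin": 0,"translation": [0,0,0]},
    {"jaw": 0.05,"spin": 0,"translation": [0,0,0]}
  ]
}}

```text
time: 31.22
tool_pos: [539.8, -382.5, 1.7]
tcp_rot: [-180.0, 0.0, 179.5]
ft_force: [1.1, 0.4, -0.8]
finger_gap: 57.2
grip_force: 48.6
```

Request:
{"op": "carry_out", "data": {
  "commands": [
    {"jaw": 0.05,"spin": 0,"translation": [0,0,0.001]},
    {"jaw": 0.05,"spin": 0,"translation": [0,0,0.0005]},
    {"jaw": 0.05,"spin": 0,"translation": [0,0,0]},
    {"jaw": 0.05,"spin": 0,"translation": [0,0,0]},
    {"jaw": 0.05,"spin": 0,"translation": [0,0,0]},
    {"jaw": 0.05,"spin": 0,"translation": [0,0,0]},
    {"jaw": 0.05,"spin": 0,"translation": [0,0,0]},
    {"jaw": 0.05,"spin": 0,"translation": [0,0,0]}
  ]
}}

```text
time: 31.88
tool_pos: [539.9, -382.6, 1.4]
tcp_rot: [-180.0, 0.0, 179.5]
ft_force: [-3.5, 2.5, 7.3]
finger_gap: 57.4
grip_force: 49.5
```

Contact. Release, rise and go over the box.

Request:
{"op": "carry_out", "data": {
  "commands": [
    {"jaw": 0.058,"spin": 0,"translation": [0,0,0]},
    {"jaw": 0.062,"spin": 0,"translation": [0,0,0]},
    {"jaw": 0.068,"spin": 0,"translation": [0,0,0]},
    {"jaw": 0.075,"spin": 0,"translation": [0,0,0]},
    {"jaw": 0.085,"spin": 0,"translation": [0,0,0]},
    {"jaw": 0.085,"spin": 0,"translation": [0,0,0]},
    {"jaw": 0.085,"spin": 0,"translation": [0,0,0]},
    {"jaw": 0.085,"spin": 0,"translation": [0,0,0]}
  ]
}}

```text
time: 32.55
tool_pos: [539.8, -382.5, 0.1]
tcp_rot: [-180.0, -0.0, 179.5]
ft_force: [0.6, -0.3, 0.3]
finger_gap: 85.2
grip_force: 0.0
```

Request:
{"op": "carry_out", "data": {
  "commands": [
    {"jaw": 0.085,"spin": 0,"translation": [0,0,-0.01]},
    {"jaw": 0.085,"spin": 0,"translation": [0,0,-0.025]},
    {"jaw": 0.085,"spin": 0,"translation": [0,0,-0.035]},
    {"jaw": 0.085,"spin": 0,"translation": [0,0,-0.035]},
    {"jaw": 0.085,"spin": 0,"translation": [0,0,-0.035]},
    {"jaw": 0.085,"spin": 0,"translation": [0,0,-0.03]},
    {"jaw": 0.085,"spin": 0,"translation": [0,0,0]},
    {"jaw": 0.085,"spin": 0,"translation": [0,0,0]}
  ]
}}

```text
time: 33.22
tool_pos: [541.5, -383.8, 174.8]
tcp_rot: [-179.7, 0.3, 179.5]
ft_force: [0.4, -0.2, -0.2]
finger_gap: 85.1
grip_force: 0.0
```

```bash
python3 - <<'E'
from h import *
plan([529,-208,172],179.5)
p=r.snapshot("wrist")
for d in r.regions_of(p,"riser")[:1]: print("riser",d["score"],rect(p,d["pixels"],38))
for d in r.regions_of(p,"mat")[:1]: print("mat",d["score"],rect(p,d["pixels"],6))
for d in r.landmark_of(p,"riser")[:1]: print("riser",d["score"],ray(p,d["xy"],6))
E
```

```text
pos [ 541.5 -383.8  174.8] rot [-179.7    0.3  179.5] gap 85.1 F [ 0.4 -0.2 -0.2] t 33.2167 j6 -129.0
shift mm [ 14.1 175.7   1.9] spin 0.0
riser 0.92 [ 537.3 -382.7   61.4   57.7  -25.3]
mat 0.65 [ 539.3 -383.6   88.8   88.7  -24.6]
riser 0.77 [ 538.47639871 -383.57504532    6.        ]
```

Request:
{"op": "carry_out", "data": {
  "commands": [
    {"jaw": 0.085,"spin": 0,"translation": [0.0016,0.0218,0]},
    {"jaw": 0.085,"spin": 0,"translation": [0.0016,0.0218,0]},
    {"jaw": 0.085,"spin": 0,"translation": [0.0016,0.0218,0]},
    {"jaw": 0.085,"spin": 0,"translation": [0.0016,0.0218,0]},
    {"jaw": 0.085,"spin": 0,"translation": [0.0016,0.0218,0]},
    {"jaw": 0.085,"spin": 0,"translation": [0.0016,0.0218,0]},
    {"jaw": 0.085,"spin": 0,"translation": [0.0016,0.0218,0]},
    {"jaw": 0.085,"spin": 0,"translation": [0.0016,0.0218,0]}
  ]
}}

```text
time: 34.08
tool_pos: [527.4, -206.5, 168.5]
tcp_rot: [179.9, -0.2, 179.5]
ft_force: [-0.2, 0.3, 0.1]
finger_gap: 84.7
grip_force: 0.0
```

Request:
{"op": "carry_out", "data": {
  "commands": [
    {"jaw": 0.085,"spin": 0,"translation": [0,0,0]},
    {"jaw": 0.085,"spin": 0,"translation": [0,0,0]},
    {"jaw": 0.085,"spin": 0,"translation": [0,0,0]},
    {"jaw": 0.085,"spin": 0,"translation": [0,0,0]},
    {"jaw": 0.085,"spin": 0,"translation": [0,0,0]},
    {"jaw": 0.085,"spin": 0,"translation": [0,0,0]},
    {"jaw": 0.085,"spin": 0,"translation": [0,0,0]},
    {"jaw": 0.085,"spin": 0,"translation": [0,0,0]}
  ]
}}

```text
time: 34.75
tool_pos: [528.5, -208.4, 170.1]
tcp_rot: [180.0, -0.0, 179.5]
ft_force: [-0.3, -0.1, 0.7]
finger_gap: 85.1
grip_force: 0.0
```

```bash
python3 - <<'E'
from h import *
plan([529,-208,20],179.5)
p=r.snapshot("wrist")
for d in r.regions_of(p,"apple_box")[:2]: print("box",d["score"],d["xy"],rect(p,d["pixels"],45))
for d in r.landmark_of(p,"apple_box")[:2]: print("box",d["score"],ray(p,d["xy"],0))
E
```

```text
pos [ 528.5 -208.4  170.1] rot [180.   -0.  179.5] gap 85.1 F [-0.3 -0.1  0.7] t 34.75 j6 -116.0
shift mm [ -0.5   0.4 150.1] spin -0.001
box 0.92 [322.2, 199.8] [ 527.9 -209.4  188.3   66.5   -0.9]
box 0.8 [ 529.88876985 -210.04394897    0.        ]
```

Riser is within 2 mm of the mat centre. Box is at (528.5,-209.5) with yaw -0.9°. Grip it.

Request:
{"op": "carry_out", "data": {
  "commands": [
    {"jaw": 0.085,"spin": 0.007,"translation": [0,-0.001,0.03]},
    {"jaw": 0.085,"spin": 0,"translation": [0,0,0.035]},
    {"jaw": 0.085,"spin": 0,"translation": [0,0,0.035]},
    {"jaw": 0.085,"spin": 0,"translation": [0,0,0.03]},
    {"jaw": 0.085,"spin": 0,"translation": [0,0,0.02]},
    {"jaw": 0.085,"spin": 0,"translation": [0,0,0.012]},
    {"jaw": 0.085,"spin": 0,"translation": [0,0,0]},
    {"jaw": 0.085,"spin": 0,"translation": [0,0,0]}
  ]
}}

```text
time: 35.57
tool_pos: [528.6, -209.0, 8.4]
tcp_rot: [180.0, -0.0, 179.1]
ft_force: [0.3, -0.3, 1.2]
finger_gap: 85.3
grip_force: 0.0
```

Request:
{"op": "carry_out", "data": {
  "commands": [
    {"jaw": 0.078,"spin": 0,"translation": [0,0,0]},
    {"jaw": 0.072,"spin": 0,"translation": [0,0,0]},
    {"jaw": 0.066,"spin": 0,"translation": [0,0,0]},
    {"jaw": 0.06,"spin": 0,"translation": [0,0,0]},
    {"jaw": 0.055,"spin": 0,"translation": [0,0,0]},
    {"jaw": 0.055,"spin": 0,"translation": [0,0,0]},
    {"jaw": 0.055,"spin": 0,"translation": [0,0,0]},
    {"jaw": 0.055,"spin": 0,"translation": [0,0,0]}
  ],
  "squeeze": 70
}}

```text
time: 36.23
tool_pos: [530.1, -209.4, 11.1]
tcp_rot: [-179.9, 0.2, 179.1]
ft_force: [-5.1, 3.1, 12.3]
finger_gap: 62.6
grip_force: 72.9
```

Request:
{"op": "carry_out", "data": {
  "commands": [
    {"jaw": 0.055,"spin": 0,"translation": [0,0,-0.005]},
    {"jaw": 0.055,"spin": 0,"translation": [0,0,-0.01]},
    {"jaw": 0.055,"spin": 0,"translation": [0,0,-0.02]},
    {"jaw": 0.055,"spin": 0,"translation": [0,0,-0.03]},
    {"jaw": 0.055,"spin": 0,"translation": [0,0,-0.035]},
    {"jaw": 0.055,"spin": 0,"translation": [0,0,-0.035]},
    {"jaw": 0.055,"spin": 0,"translation": [0,0,-0.025]},
    {"jaw": 0.055,"spin": 0,"translation": [0,0,0]}
  ]
}}

```text
time: 36.9
tool_pos: [531.9, -210.7, 176.2]
tcp_rot: [-179.7, 0.6, 179.1]
ft_force: [1.8, -1.3, -2.9]
finger_gap: 62.5
grip_force: 78.3
```

```bash
python3 - <<'E'
from h import *
plan([504,198,168],172.8)
E
```

```text
pos [ 531.9 -210.7  176.2] rot [-179.7    0.6  179.1] gap 62.5 F [ 1.8 -1.3 -2.9] t 36.9 j6 -116.0
shift mm [ 34.4 408.3   5.8] spin 0.11
```

Box held. Carry it to the tray.

Request:
{"op": "carry_out", "data": {
  "commands": [
    {"jaw": 0.055,"spin": 0,"translation": [0.00196,0.02544,0]},
    {"jaw": 0.055,"spin": 0,"translation": [0.00196,0.02544,0]},
    {"jaw": 0.055,"spin": 0,"translation": [0.00196,0.02544,0]},
    {"jaw": 0.055,"spin": 0,"translation": [0.00196,0.02544,0]},
    {"jaw": 0.055,"spin": 0,"translation": [0.00196,0.02544,0]},
    {"jaw": 0.055,"spin": 0,"translation": [0.00196,0.02544,0]},
    {"jaw": 0.055,"spin": 0,"translation": [0.00196,0.02544,0]},
    {"jaw": 0.055,"spin": 0,"translation": [0.00196,0.02544,0]}
  ]
}}

```text
time: 37.57
tool_pos: [514.8, -4.0, 166.7]
tcp_rot: [180.0, -0.1, 179.1]
ft_force: [0.1, -0.3, -5.1]
finger_gap: 62.6
grip_force: 78.4
```

```bash
python3 - <<'E'
from h import *
p=r.snapshot("wrist")
for d in r.regions_of(p,"tray")[:1]: print("tray",d["score"],d["xy"],rect(p,d["pixels"],10))
for d in r.landmark_of(p,"tray")[:1]: print(d["score"],ray(p,d["xy"],0))
p=r.snapshot("top")
for d in r.regions_of(p,"tray")[:1]: print("top tray",d["score"],d["xy"],rect(p,d["pixels"],10))
E
```

```text
tray 0.88 [552.4, 177.8] [505.2 194.2 226.3 109.8  -7.5]
0.71 [508.60654064 197.66601681   0.        ]
top tray 0.74 [239.7, 227.6] [503.7 197.3 227.5 110.1  -8.4]
```

Request:
{"op": "carry_out", "data": {
  "commands": [
    {"jaw": 0.055,"spin": 0,"translation": [0.00196,0.02544,0]},
    {"jaw": 0.055,"spin": 0,"translation": [0.00196,0.02544,0]},
    {"jaw": 0.055,"spin": 0,"translation": [0.00196,0.02544,0]},
    {"jaw": 0.055,"spin": 0,"translation": [0.00196,0.02544,0]},
    {"jaw": 0.055,"spin": 0,"translation": [0.00196,0.02544,0]},
    {"jaw": 0.055,"spin": 0,"translation": [0.00196,0.02544,0]},
    {"jaw": 0.055,"spin": 0,"translation": [0.00196,0.02544,0]},
    {"jaw": 0.055,"spin": 0,"translation": [0.00196,0.02544,0]}
  ]
}}

```text
time: 38.48
tool_pos: [503.7, 198.4, 167.7]
tcp_rot: [-180.0, -0.0, 179.0]
ft_force: [0.2, -0.4, -3.5]
finger_gap: 62.2
grip_force: 78.7
```

Request:
{"op": "carry_out", "data": {
  "commands": [
    {"jaw": 0.055,"spin": 0.055,"translation": [0,0,0]},
    {"jaw": 0.055,"spin": 0.055,"translation": [0,0,0]},
    {"jaw": 0.055,"spin": 0,"translation": [0,0,0.02]},
    {"jaw": 0.055,"spin": 0,"translation": [0,0,0.03]},
    {"jaw": 0.055,"spin": 0,"translation": [0,0,0.03]},
    {"jaw": 0.055,"spin": 0,"translation": [0,0,0.02]},
    {"jaw": 0.055,"spin": 0,"translation": [0,0,0]},
    {"jaw": 0.055,"spin": 0,"translation": [0,0,0]}
  ]
}}

```text
time: 39.15
tool_pos: [502.5, 197.1, 66.7]
tcp_rot: [-179.9, -0.2, 172.7]
ft_force: [0.9, 0.0, -4.2]
finger_gap: 62.5
grip_force: 79.2
```

```bash
python3 - <<'E'
from h import *
plan([503.5,198,15],172.8)
p=r.snapshot("wrist")
for d in r.regions_of(p,"tray")[:1]: print("tray",d["score"],d["xy"],rect(p,d["pixels"],10))
for t in("tray","apple_box"):
    for d in r.landmark_of(p,t)[:1]: print(t,d["score"],ray(p,d["xy"],0 if t=="tray" else 60))
i=p["pixels"].copy();s=r.sense()["tool_pos"]
def box(x,y,a,L,W,z,col):
    c,n=np.cos(np.radians(a)),np.sin(np.radians(a))
    q=np.array([proj(p,(x+c*u*L-n*v*W,y+n*u*L+c*v*W,z)) for u,v in[(1,1),(1,-1),(-1,-1),(-1,1)]]);cv2.polylines(i,[np.int32(q)],True,col,1)
box(503.5,198,-7.2,113,52,10,(255,0,255));box(s[0],s[1]-.5,-7.2,95,33,s[2]-9+45,(0,255,0))
cv2.imwrite("pics/w11.png",i)
E
```

```text
pos [502.5 197.1  66.7] rot [-179.9   -0.2  172.7] gap 62.5 F [ 0.9  0.  -4.2] t 39.15 j6 -67.0
shift mm [-1.1  1.1 51.7] spin -0.002
apple_box 0.82 [500.37129675 198.33820729  60.        ]
```

View pics/w11.png

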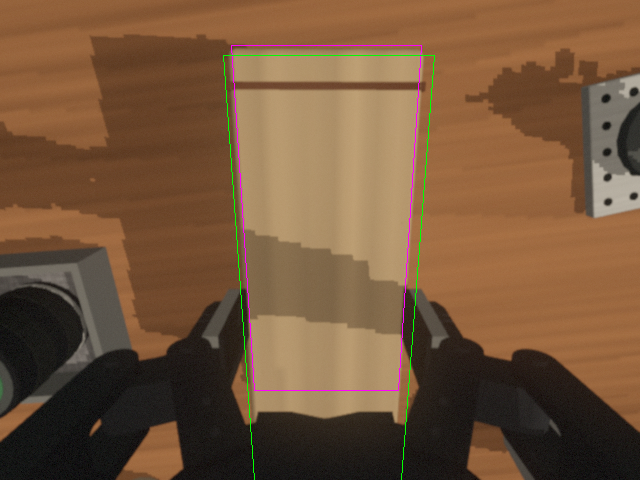

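The box covers the tray: its far edge is at row ~50 and the predicted tray edge at row 45. It looks slightly lower than predicted, so I descend in stages and watch the force.

Request:
{"op": "carry_out", "data": {
  "commands": [
    {"jaw": 0.055,"spin": 0,"translation": [-0.001,0.0005,0.01]},
    {"jaw": 0.055,"spin": 0,"translation": [0,0,0.01]},
    {"jaw": 0.055,"spin": 0,"translation": [0,0,0.007]},
    {"jaw": 0.055,"spin": 0,"translation": [0,0,0.005]},
    {"jaw": 0.055,"spin": 0,"translation": [0,0,0.003]},
    {"jaw": 0.055,"spin": 0,"translation": [0,0,0]},
    {"jaw": 0.055,"spin": 0,"translation": [0,0,0]},
    {"jaw": 0.055,"spin": 0,"translation": [0,0,0]}
  ]
}}

```text
time: 40.02
tool_pos: [505.0, 199.0, 33.5]
tcp_rot: [180.0, 0.0, 172.8]
ft_force: [0.5, -0.4, -5.6]
finger_gap: 62.4
grip_force: 79.2
```

Request:
{"op": "carry_out", "data": {
  "commands": [
    {"jaw": 0.055,"spin": 0,"translation": [0,0,0.003]},
    {"jaw": 0.055,"spin": 0,"translation": [0,0,0.003]},
    {"jaw": 0.055,"spin": 0,"translation": [0,0,0.002]},
    {"jaw": 0.055,"spin": 0,"translation": [0,0,0]},
    {"jaw": 0.055,"spin": 0,"translation": [0,0,0]},
    {"jaw": 0.055,"spin": 0,"translation": [0,0,0]},
    {"jaw": 0.055,"spin": 0,"translation": [0,0,0]},
    {"jaw": 0.055,"spin": 0,"translation": [0,0,0]}
  ]
}}

```text
time: 40.68
tool_pos: [504.8, 198.9, 25.4]
tcp_rot: [180.0, 0.0, 172.8]
ft_force: [0.5, -0.5, -5.0]
finger_gap: 62.2
grip_force: 79.2
```

Request:
{"op": "carry_out", "data": {
  "commands": [
    {"jaw": 0.055,"spin": 0,"translation": [0,0,0.003]},
    {"jaw": 0.055,"spin": 0,"translation": [0,0,0.003]},
    {"jaw": 0.055,"spin": 0,"translation": [0,0,0.001]},
    {"jaw": 0.055,"spin": 0,"translation": [0,0,0]},
    {"jaw": 0.055,"spin": 0,"translation": [0,0,0]},
    {"jaw": 0.055,"spin": 0,"translation": [0,0,0]},
    {"jaw": 0.055,"spin": 0,"translation": [0,0,0]},
    {"jaw": 0.055,"spin": 0,"translation": [0,0,0]}
  ]
}}

```text
time: 41.35
tool_pos: [504.8, 198.9, 18.3]
tcp_rot: [180.0, 0.0, 172.8]
ft_force: [0.5, -0.3, -5.2]
finger_gap: 62.3
grip_force: 79.2
```

Request:
{"op": "carry_out", "data": {
  "commands": [
    {"jaw": 0.055,"spin": 0,"translation": [0,0,0.001]},
    {"jaw": 0.055,"spin": 0,"translation": [0,0,0.001]},
    {"jaw": 0.055,"spin": 0,"translation": [0,0,0]},
    {"jaw": 0.055,"spin": 0,"translation": [0,0,0]},
    {"jaw": 0.055,"spin": 0,"translation": [0,0,0]},
    {"jaw": 0.055,"spin": 0,"translation": [0,0,0]},
    {"jaw": 0.055,"spin": 0,"translation": [0,0,0]},
    {"jaw": 0.055,"spin": 0,"translation": [0,0,0]}
  ]
}}

```text
time: 42.02
tool_pos: [504.8, 199.0, 16.4]
tcp_rot: [180.0, 0.0, 172.8]
ft_force: [-0.1, 0.3, -1.2]
finger_gap: 62.3
grip_force: 79.7
```

Request:
{"op": "carry_out", "data": {
  "commands": [
    {"jaw": 0.055,"spin": 0,"translation": [0,0,0.0008]},
    {"jaw": 0.055,"spin": 0,"translation": [0,0,0]},
    {"jaw": 0.064,"spin": 0,"translation": [0,0,0]},
    {"jaw": 0.068,"spin": 0,"translation": [0,0,0]},
    {"jaw": 0.075,"spin": 0,"translation": [0,0,0]},
    {"jaw": 0.085,"spin": 0,"translation": [0,0,0]},
    {"jaw": 0.085,"spin": 0,"translation": [0,0,0]},
    {"jaw": 0.085,"spin": 0,"translation": [0,0,0]}
  ]
}}

```text
time: 42.68
tool_pos: [504.8, 198.9, 15.5]
tcp_rot: [180.0, 0.0, 172.8]
ft_force: [-0.2, -0.2, 0.7]
finger_gap: 85.0
grip_force: 0.0
```

Request:
{"op": "carry_out", "data": {
  "commands": [
    {"jaw": 0.085,"spin": 0,"translation": [0,0,-0.01]},
    {"jaw": 0.085,"spin": 0,"translation": [0,0,-0.03]},
    {"jaw": 0.085,"spin": 0,"translation": [0,0,-0.04]},
    {"jaw": 0.085,"spin": 0,"translation": [0,0,-0.04]},
    {"jaw": 0.085,"spin": 0,"translation": [0,0,-0.04]},
    {"jaw": 0.085,"spin": 0,"translation": [0,0,-0.04]},
    {"jaw": 0.085,"spin": 0,"translation": [0,0,-0.02]},
    {"jaw": 0.085,"spin": 0,"translation": [0,0,0]}
  ]
}}

```text
time: 43.35
tool_pos: [507.8, 199.8, 243.7]
tcp_rot: [179.7, 0.6, 172.8]
ft_force: [0.2, -0.7, 1.2]
finger_gap: 84.9
grip_force: 0.0
```

```bash
python3 - <<'E'
from h import *
plan([504,198,200],172.8)
p=r.snapshot("wrist")
for t,z,zl in(("apple_box",50,5),("tray",10,0)):
    for d in r.regions_of(p,t)[:1]: print(t,d["score"],rect(p,d["pixels"],z))
    for d in r.landmark_of(p,t)[:1]: print(t,d["score"],ray(p,d["xy"],zl))
t=r.snapshot("top")
for n,z in dict(puppet=8,plate=0,lens=5,case=0,riser=6,mat=0,apple_box=5,tray=0).items():
    print(n,[(round(d["score"],2),np.round(ray(t,d["xy"],z)[:2]).tolist()) for d in r.landmark_of(t,n)[:2]])
b=cv2.resize(t["pixels"][150:310,120:520],(800,320),interpolation=cv2.INTER_CUBIC)
a=cv2.resize(p["pixels"],(373,280));o=np.zeros((600,800,3),np.uint8);o[:320]=b;o[320:,:373]=a
s=r.snapshot("scene")["pixels"][200:340,100:560];o[320:320+130,373:800]=cv2.resize(s,(427,130));cv2.imwrite("pics/w12.png",o)
E
```

```text
pos [507.8 199.8 243.7] rot [179.7   0.6 172.8] gap 84.9 F [ 0.2 -0.7  1.2] t 43.35 j6 -67.0
shift mm [ 4.  -2.5 43.6] spin -0.0
apple_box 0.92 [502.6 199.2 188.4  68.1  -7.4]
apple_box 0.78 [505.26305588 194.63304753   5.        ]
tray 0.82 [505.6 196.7 226.1 104.5  -7.6]
puppet []
plate [(0.47, [469.0, 407.0])]
lens [(0.73, [530.0, 5.0])]
case [(0.67, [533.0, 2.0])]
riser [(0.8, [536.0, -381.0])]
mat [(0.74, [535.0, -382.0])]
apple_box [(0.85, [502.0, 200.0]), (0.78, [294.0, -167.0])]
tray [(0.74, [535.0, -376.0]), (0.69, [505.0, 195.0])]
```

View pics/w12.png

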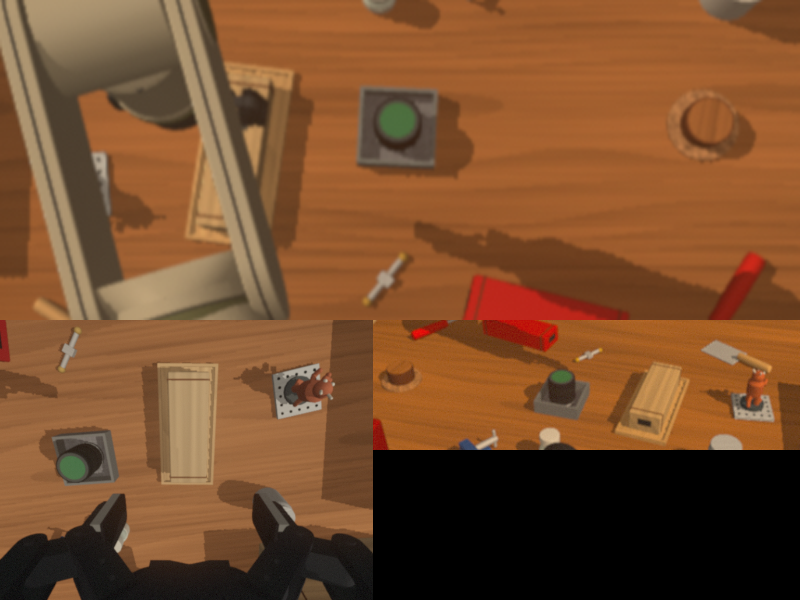

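The picture shows all four seated: puppet on the plate, lens inside the case, riser on the mat, box flat in the tray. The gripper is clear of everything. Hand in.

```bash
python3 -c "
from bench import r
print(r.hand_in())"
```

```text
the job is handed in; nothing more can be done
None
```

The job is handed in at about 43 s of the 109 s allowed: the puppet is on the plate, the lens in the case, the riser on the mat and the wooden box in the tray, all upright in the last pictures, but the hand-in returned no verdict.

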